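# Send mould carriers down the curing rail

### The job

The gate of the sloped curing rail has been left open: first pull up its sprung red knob, turn it and let it snap into the shut notch. Then hang every mould carrier standing on the bench on the rail uphill of the gate so that the gate holds the batch back, snap the gate open so they all run down together to the stop by the lamp, and finally snap the gate shut again behind them. Do not knock over the red pigment bottle, the clear cup or the amber jar.

Things in the scene. Friction and masses are not known exactly. Their poses are not given: they have to be found in the camera images.
- rail: blue-footed fixture with a straight sloping steel bar, fixed. Origin on the table under the bar's middle; z up, y runs level along the bar, uphill; x across it, away from the robot. The bar is 14 mm wide (x = 0) and 16 mm high, from y = -0.325 (stop plate) to 0.291 m (upper post), and slopes 10 degrees: its top is at z = 0.188 + 0.176 y (m). Below it is only a 6 mm base strip
- rail_load (a point): point on the top of the bar near its upper end (y = 0.21 in the rail frame), a good place to hang a carrier, coming from the robot's side; axes as rail. Carriers let go on the bar roll down by themselves in a second or two and hang tilted with the slope
- rail_gate (a point): point on the top of the bar level with the gate's axis (y = 0). The shut gate blade holds carriers just uphill of it; up to four fit there. A free 75 mm downhill of it is needed for the blade to swing
- rail_stop (a point): point on the top of the bar at the stop plate at its low end (y = -0.325); four carriers fit between it and the blade's swing
- gate_grip (a point): centre of the red grip bar of the gate knob: 64 mm long (the point's x), 14 mm thick (its y), 38 mm high, top 17 mm above this point. It turns about the upright axis through this point, 75 mm beyond the rail bar, 0.26 m above the table; a yellow blade 75 mm long sits lower on the same shaft
- gate_turn (a joint): angle of the gate knob and blade, rad, clockwise from above: 0 = open notch (blade along the rail, pointing downhill), 1.3 = shut notch (blade across the carriers' path). Hard stops just past both. The blade swings on the downhill side. It turns only while the knob is pulled up over 10 mm; between the notches its pin would rest on teeth, not latched
- gate_lift (a joint): how far the knob is pulled up, m: 0 = dropped home in a notch, 0.010 = tooth height, 0.022 = upper limit. A spring pulls it down with 6 N at 0 and 11.5 N at 0.022
- carrier1: mould carrier (all four are alike, see the others too; 3 or 4 present): wooden block with pink faces, 70 (its x) x 56 (its y) x 36 mm tall, about 0.35 kg, standing upright. Origin at the centre of its underside, z up. A steel hook rises from it, 44 mm long in y; a blue grip tab on top, 12 mm thick (x) x 30 mm (y), spans 129 to 169 mm above the origin
- carrier2: mould carrier like carrier1. Its hook: a stem plate on the -x side (inner face x = -13 mm), a roof, and a lip on the +x side (x = +13 to +21 mm) that reaches down only to 82 mm above the origin; so between block top (36 mm) and lip (82 mm) it is open to +x and the rail bar enters there
- carrier3: mould carrier like carrier1. Two white flanged rollers under the roof run on the rail bar and centre themselves on it: their treads' undersides lie 106 mm above the carrier's origin, at x = 0, y = +-16.5 mm; roof top 129 mm
- carrier4: mould carrier like carrier1; one of the four may be absent
- pigment: red pigment bottle, 44 mm across, 120 mm tall, standing among the carriers; origin under its centre
- cup: clear plastic cup, 76 mm across, 90 mm tall; origin under its centre
- resin: amber jar, 68 mm across, 150 mm tall; origin under its centre

How it is judged:
On the way, in this order (a step that is already met when the one before it is completed fails the run):
1. the gate is shut, its knob dropped home in the shut notch (value of joint gate_turn above 1.2 rad and value of joint gate_lift below 0.004 m), for 0.3 s.
2. every carrier hangs still on the rail uphill of the shut gate (all of step 1 and x of carrier1 in the frame of rail between -0.025 and 0.025 m and y of carrier1 in the frame of rail between 0.015 and 0.27 m and z of each of carrier1, carrier2, carrier3, carrier4 in the frame of rail above 0.02 m and angle between each of carrier1, carrier2, carrier3, carrier4's own z axis and vertical below 0.4 rad and linear speed of each of carrier1, carrier2, carrier3, carrier4 below 0.03 m/s and x of carrier2 in the frame of rail between -0.025 and 0.025 m and y of carrier2 in the frame of rail between 0.015 and 0.27 m and x of carrier3 in the frame of rail between -0.025 and 0.025 m and y of carrier3 in the frame of rail between 0.015 and 0.27 m and x of carrier4 in the frame of rail between -0.025 and 0.025 m and y of carrier4 in the frame of rail between 0.015 and 0.27 m), for 0.3 s.
3. the gate is snapped open and every carrier has run down the rail past the gate to the stop (value of joint gate_turn below 0.1 rad and value of joint gate_lift below 0.004 m and x of carrier1 in the frame of rail between -0.025 and 0.025 m and y of carrier1 in the frame of rail between -0.325 and -0.05 m and z of each of carrier1, carrier2, carrier3, carrier4 in the frame of rail above 0.02 m and angle between each of carrier1, carrier2, carrier3, carrier4's own z axis and vertical below 0.4 rad and linear speed of each of carrier1, carrier2, carrier3, carrier4 below 0.03 m/s and x of carrier2 in the frame of rail between -0.025 and 0.025 m and y of carrier2 in the frame of rail between -0.325 and -0.05 m and x of carrier3 in the frame of rail between -0.025 and 0.025 m and y of carrier3 in the frame of rail between -0.325 and -0.05 m and x of carrier4 in the frame of rail between -0.025 and 0.025 m and y of carrier4 in the frame of rail between -0.325 and -0.05 m), for 0.3 s.
4. the gate is snapped shut again behind the carriers (all of step 1 and x of carrier1 in the frame of rail between -0.025 and 0.025 m and y of carrier1 in the frame of rail between -0.325 and -0.05 m and z of each of carrier1, carrier2, carrier3, carrier4 in the frame of rail above 0.02 m and angle between each of carrier1, carrier2, carrier3, carrier4's own z axis and vertical below 0.4 rad and linear speed of each of carrier1, carrier2, carrier3, carrier4 below 0.03 m/s and x of carrier2 in the frame of rail between -0.025 and 0.025 m and y of carrier2 in the frame of rail between -0.325 and -0.05 m and x of carrier3 in the frame of rail between -0.025 and 0.025 m and y of carrier3 in the frame of rail between -0.325 and -0.05 m and x of carrier4 in the frame of rail between -0.025 and 0.025 m and y of carrier4 in the frame of rail between -0.325 and -0.05 m), for 0.3 s.
At the end, for the whole second after the job is handed in: Gate knob home (lift under 4 mm) in the shut notch (turn above 1.2 rad); every carrier present hangs at rest on the rail (within 25 mm across the rail, clear of the base, tilted under 0.4 rad) between the stop and 50 mm downhill of the gate (all of step 4); the robot touches nothing.
It fails at once if the pigment bottle is knocked over (angle between pigment's own z axis and vertical above 0.6 rad).
It fails at once if the clear cup is knocked over (angle between cup's own z axis and vertical above 0.6 rad).
It fails at once if the amber jar is knocked over (angle between resin's own z axis and vertical above 0.6 rad).
Of carrier1, carrier2, carrier3, carrier4 only 3 to 4 are there at a start; the rules pass over those that are not, and their reading is None.
At some moment in a run one of carrier1, carrier2, carrier3, carrier4 may be knocked a few centimetres aside while the robot is not near it.
Once in a run the grip may slacken for a moment while it holds something.
It also fails if it takes over 208 s, if anything falls off the work surface, if the arm or the gripper's body presses on something with over 40 N, if the wrist force passes 120 N, or if a joint passes its speed limit or range.

### The arm

A 6-joint arm with a two-finger parallel gripper is mounted at the origin on the work surface. World frame = base frame: x ahead of the robot, y to its left, z up, the work surface at z = 0. Lengths are in m, angles in rad, forces in N, time in s.
With the tool pointing down it reaches from about 0.325 to 0.75 m from the base axis. Payload 7.6 kg.
Tool frame: the origin (TCP) lies on the front face of the gripper's body, between the roots of the fingers; the fingertips stand 73 mm ahead of it and the grasp point (between the pads) lies 54 mm ahead of it; z points along the fingers, y is the line along which they close (so a half turn about z gives the same grasp; the last joint's range is limited). The gripper opens to 85 mm and grips with 20 to 120 N. Pads are 22 mm wide; open, the fingers measure 114 mm over their backs; the gripper's body (76 mm by 85 mm) begins 54 mm behind the grasp point. The pads swing forward as they close: fully open they stand 13 mm farther back than shut.
Start: joints at [-1.233, 0.052, 1.401, -0, 1.689, -0.07], TCP at [0.208, -0.482, 0.304] pointing down, gripper open.
Joint ranges: [-2.9, 2.9], [-0.91, 2.17], [0.12, 2.37], [-1.06, 4.2], [0.26, 2.73], [-2.93, 2.93]. Speed limits (rad/s): [2.57, 2.57, 3.01, 3.14, 3.14, 3.14].

### API

Orientations are given as [roll, pitch, yaw] about the fixed x, y, z axes, in that order (R = Rz(yaw) Ry(pitch) Rx(roll)).
In Python, from rig import readout, capture, arm gives the robot as it stands.
- The arm moves only by the tool send_rows, never from a script. Its argument "steps" is a list of rows, each a list of 7 numbers: the shift along the tool's x, y, z in units of 0.02 m (1.0 is 0.02 m), then the turn, a rotation vector about the tool's x, y, z in units of 360 degrees (1.0 is 360 degrees), then the finger opening in mm, from 0 to 85.4. In form: [[tx, ty, tz, rx, ry, rz, gripper], ...]. A call has exactly 5 rows; each row shifts and turns the commanded pose from where the row before left it, along the tool's axes as they then stand; what a row does not reach is not made up. A row lasts 1/8 s, in which the tool goes at most 62.5 mm and 10.7 degrees, less where a joint would pass 70% of its speed; a pose out of reach is approached as far as the arm can. A call with a number of a shift or a turn outside -1 to 1 is refused whole. A call with a gripper value outside its range is refused whole. The fingers move at their own pace and stop on an object; the grip force is fixed at half the most. Time passes only in rows, so rows that do not move let the fingers close, or fill a call up. It gives the time, the measured TCP pose, the force, the opening and the grip force at its end, in the units of the state.
- readout.get_state(): the state, without advancing time (a new reading comes with each control period).
- capture(name): name is "scene" or "top"; returns a dict with "color" (420x560x3 uint8, blue, green, red), "vfov" (degrees; the focal length in pixels is half the picture's height over the tangent of half this angle, whatever the lens; pixels are square), "cx", "cy" (the principal point, pixels), "origin" and "rotation" of the camera in the world. Camera axes: x right, y up, looking along -z (the intrinsics and any distortion apply to the point x, -y, -z); pixel columns grow to the right and rows downward; lengths in m; the calibration is good to about 2 mm. A picture is of the moment at which its call begins. There is no depth.
- arm.job_done(): hands the job in; it is judged then, once.
The state is a dict: "time_s": time; "joint_pos": joint angles; "joint_velocities": joint speeds; "effort": joint torques, N m; "ee_pos": TCP position; "tcp_rot": TCP orientation; "ft_force": force on the tool from outside, world axes, zero at the start; "wrist_torque": the same for the moment, N m; "grip_width": finger opening in m; "gripper_force": force on a finger pad.
Only numpy, scipy, OpenCV 4.12 (cv2) and the standard library are available. Lean on these libraries where they do the work, as an engineer would, in place of code of your own. Each camera call takes 0.05 s, during which the arm holds its last target. There are 200 camera calls.

## Working session

There is one attempt and no reset: what is moved stays moved. The work goes in short steps, Python scripts to look and compute and a tool call to move; the robot and the scene stay as the last step left them, time stands still between calls to the robot, and variables do not carry over. Pictures are saved under pics/ and viewed, at most 14 in all, crops included, and the job is handed in when it is done.

Besides the shell and the picture viewer there is one more tool, called after "Emit:" as name([rows], argument=value, ...), one row to a line, values as JSON. send_rows: Moves the arm, as the interface text tells. Shifts and turns lie within -1 to 1; 1 stands for 0.02 m of shift or 360 degrees of turn. Its arguments: {"type":"object","properties":{"steps":{"type":"array","items":{"type":"array","items":{"type":"number"}}}},"required":["steps"]}

```bash
ls; mkdir -p pics; python3 - <<'E'
from rig import readout, capture, arm
import cv2
for n in("scene","top"):
    c=capture(n); cv2.imwrite(f"pics/{n}0.png",c["color"]); print(n,{k:v for k,v in c.items() if k!="color"})
print(readout.get_state())
E
```

```text
pics
scene {'vfov': 53.717576307279295, 'cx': 279.67470244042187, 'cy': 209.29578838684554, 'origin': array([1.0806086 , 0.32264586, 1.19697793]), 'rotation': array([ 0.537695  , -0.00705967,  2.11398015])}
top {'vfov': 46.6210144988697, 'cx': 276.3576668907773, 'cy': 214.40110082219923, 'origin': array([0.17916504, 0.03590045, 1.84898594]), 'rotation': array([ 0.23038502, -0.00483401, -1.6232784 ])}
{'time_s': 0.1, 'joint_pos': array([-1.23330890e+00,  5.27576108e-02,  1.40161272e+00, -1.49136270e-05,
        1.68857498e+00, -7.02798204e-02]), 'joint_velocities': array([ 5.55100706e-04, -3.39025084e-03, -1.48548868e-03,  3.92335663e-05,
        6.81058710e-05,  1.03390779e-03]), 'effort': array([ 3.83114912e-04, -3.82584608e+01, -3.60984528e+01, -8.54603650e-05,
        4.80494084e-03,  2.41225003e-06]), 'ee_pos': array([ 0.20816896, -0.4817904 ,  0.30317032]), 'tcp_rot': array([-3.14024229e+00, -8.02103043e-05,  4.07765455e-01]), 'ft_force': array([-0.16584087,  1.07684112,  0.79359331]), 'wrist_torque': array([-0.03842468,  0.03666799, -0.04864102]), 'gripper_force': 0.0, 'grip_width': 0.08569211316849967}
```

View pics/scene0.png

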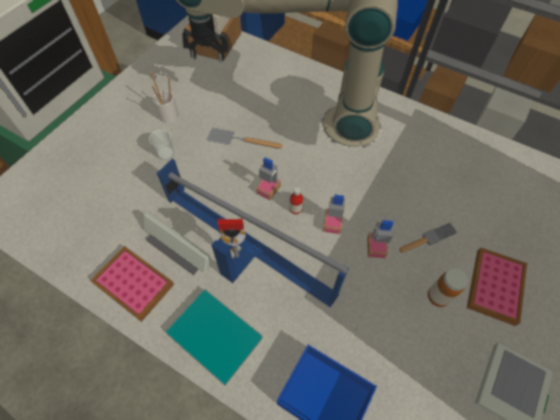

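View pics/top0.png

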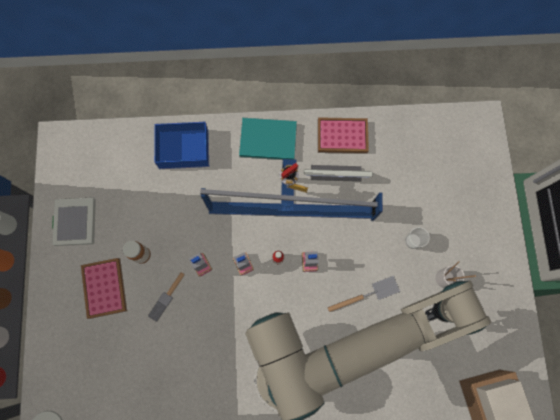

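```bash
cat > h.py <<'E'
import numpy as np, cv2
from scipy.spatial.transform import Rotation as Ro
from rig import readout, capture, arm
def ray(c,u,v):
    f=210/np.tan(np.radians(c["vfov"]/2)); R=Ro.from_euler("xyz",c["rotation"]).as_matrix()
    d=R@np.array([(u-c["cx"])/f,-(v-c["cy"])/f,-1]); return c["origin"],d/np.linalg.norm(d)
def proj(c,p):
    f=210/np.tan(np.radians(c["vfov"]/2)); R=Ro.from_euler("xyz",c["rotation"]).as_matrix()
    q=R.T@(np.array(p)-c["origin"]); return np.array([c["cx"]-f*q[0]/q[2],c["cy"]+f*q[1]/q[2]])
def plane(c,uv,z):
    o,d=ray(c,*uv); return o+d*(z-o[2])/d[2]
def tri(c1,p1,c2,p2):
    o1,d1=ray(c1,*p1);o2,d2=ray(c2,*p2)
    s=np.linalg.lstsq(np.c_[d1,-d2],o2-o1,rcond=None)[0]
    a,b=o1+s[0]*d1,o2+s[1]*d2; return (a+b)/2,np.linalg.norm(a-b)
def blobs(img,lo,hi,amin=6):
    h=cv2.cvtColor(img,cv2.COLOR_BGR2HSV); m=cv2.inRange(h,lo,hi)
    n,l,s,c=cv2.connectedComponentsWithStats(m); return [(tuple(np.round(c[i],1)),s[i,4],l==i) for i in range(1,n) if s[i,4]>=amin]
E
python3 - <<'E'
from h import *
C={n:capture(n) for n in("scene","top")}
def crop(c,x0,y0,w,h,s): return cv2.resize(c["color"][y0:y0+h,x0:x0+w],None,fx=s,fy=s,interpolation=cv2.INTER_CUBIC)
a=crop(C["scene"],150,145,260,165,3); cv2.imwrite("pics/a1.png",a)
b=crop(C["top"],185,155,210,130,3.8); cv2.imwrite("pics/b1.png",b[:, :800])
for n in C:
    print(n)
    for nm,lo,hi in(("blue",(105,150,60),(125,255,255)),("pink",(160,80,80),(176,255,255)),("red",(0,180,80),(8,255,255)),("red2",(174,180,80),(180,255,255)),("yel",(14,120,120),(32,255,255))):
        print(nm,[(b[0],b[1]) for b in blobs(C[n]["color"],lo,hi,5)])
s=readout.get_state()
R=Ro.from_euler("xyz",s["tcp_rot"]).as_matrix()
for n in C: print(n,"tip",proj(C[n],s["ee_pos"]+R@[0,0,.06]))
E
```

```text
scene
blue [((np.float64(160.7), np.float64(13.0)), np.int32(1064)), ((np.float64(408.8), np.float64(16.4)), np.int32(869)), ((np.float64(253.3), np.float64(23.6)), np.int32(341)), ((np.float64(267.8), np.float64(162.6)), np.int32(40)), ((np.float64(338.0), np.float64(199.3)), np.int32(59)), ((np.float64(180.8), np.float64(200.8)), np.int32(9)), ((np.float64(195.9), np.float64(210.5)), np.int32(111)), ((np.float64(211.5), np.float64(221.2)), np.int32(31)), ((np.float64(386.2), np.float64(224.8)), np.int32(67)), ((np.float64(221.5), np.float64(247.0)), np.int32(92)), ((np.float64(245.8), np.float64(255.8)), np.int32(377)), ((np.float64(263.7), np.float64(257.3)), np.int32(7)), ((np.float64(268.5), np.float64(260.7)), np.int32(15)), ((np.float64(274.6), np.float64(264.9)), np.int32(8)), ((np.float64(280.1), np.float64(268.7)), np.int32(10)), ((np.float64(295.4), np.float64(279.6)), np.int32(38)), ((np.float64(324.7), np.float64(390.0)), np.int32(4633))]
pink [((np.float64(267.0), np.float64(185.5)), np.int32(126)), ((np.float64(262.6), np.float64(194.1)), np.int32(25)), ((np.float64(33
[... 6650 characters left out ...]
.4), np.float64(258.6)), np.int32(20))]
pink [((np.float64(342.7), np.float64(134.1)), np.int32(1203)), ((np.float64(304.0), np.float64(258.5)), np.int32(10)), ((np.float64(102.5), np.float64(287.9)), np.int32(1534)), ((np.float64(203.2), np.float64(269.4)), np.int32(30)), ((np.float64(245.1), np.float64(269.0)), np.int32(29)), ((np.float64(310.5), np.float64(267.1)), np.int32(31))]
red [((np.float64(288.9), np.float64(170.1)), np.int32(69)), ((np.float64(277.3), np.float64(259.0)), np.int32(17))]
red2 []
yel [((np.float64(288.9), np.float64(181.7)), np.int32(7)), ((np.float64(299.8), np.float64(186.2)), np.int32(25))]
scene tip [207.93425261  59.31026095]
top tip [433.12150439 310.90777546]
```

View pics/a1.png

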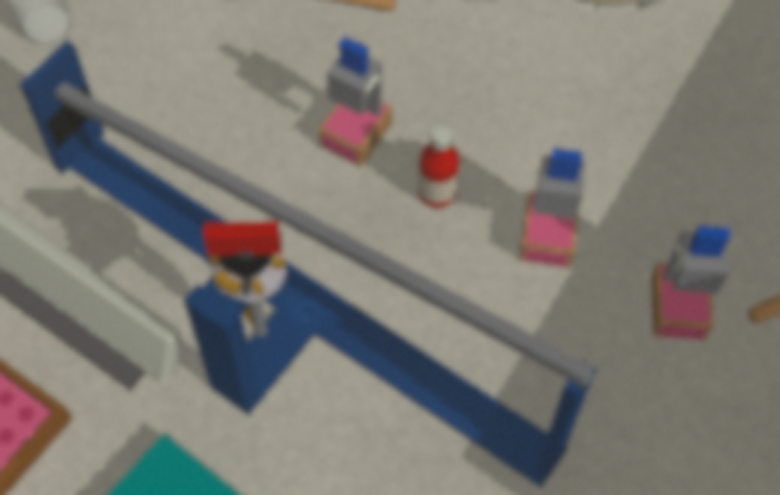

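View pics/b1.png

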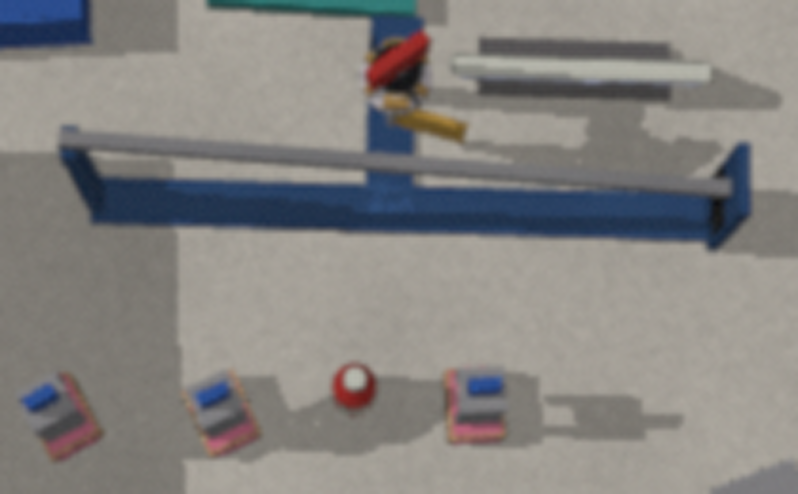

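```bash
python3 - <<'E'
from h import *
C={n:capture(n) for n in("scene","top")}; S,T=C["scene"],C["top"]
def t(n,a,b): 
    p,e=tri(S,a,T,b); print(n,p.round(4),"gap",round(e,4)); return p
lo=t("railLo",(171.7,175.7),(375,204.2)); up=t("railUp",(346.7,269),(203.4,190.5)); print(np.linalg.norm(up-lo), up-lo)
t("grip",(230,224.1),(288.9,170.1))
for n,a,b,pa,pb in(("A",(267.8,162.6),(312,256),(267,185.5),(310.5,267.1)),("B",(338,199.3),(240.4,258.6),(332.9,221.1),(245.1,269)),("C",(386.2,224.8),(195.3,259.2),(377.7,245.6),(203.2,269.4))):
    t(n+" tab",a,b); print(plane(S,a,.152),plane(T,b,.158)); print(" pink",plane(S,pa,.036),plane(T,pb,.036))
t("pig",(296.6,199.3),(277.3,259))
# orientation of red bar / tabs from minAreaRect on the upscaled mask, projected
def ori(c,lo,hi,near,z,s=6,r=25):
    x,y=map(int,near); im=cv2.resize(c["color"][y-r:y+r,x-r:x+r],None,fx=s,fy=s,interpolation=cv2.INTER_CUBIC)
    m=cv2.inRange(cv2.cvtColor(im,cv2.COLOR_BGR2HSV),lo,hi)
    n,l,st,ce=cv2.connectedComponentsWithStats(m); i=1+np.argmax(st[1:,4])
    pts=np.argwhere(l==i)[:,::-1].astype(np.float32)
    box=cv2.boxPoints(cv2.minAreaRect(pts)); box=(box+.5)/s-.5+[x-r,y-r]
    w=np.array([plane(c,b,z) for b in box]); e=[w[1]-w[0],w[2]-w[1]]; L=[np.linalg.norm(k) for k in e]
    k=e[int(L[1]>L[0])]; print("yaw deg",np.degrees(np.arctan2(k[1],k[0]))%180,"L",max(L),min(L),"cen",w.mean(0))
B=((105,150,60),(125,255,255))
for u in((312,256),(240,258),(195,259)): ori(T,*B,u,.165,r=10)
ori(T,(0,180,80),(8,255,255),(289,170),.27)
E
```

```text
railLo [ 0.6018 -0.3553  0.1264] gap 0.0003
railUp [0.6512 0.259  0.2401] gap 0.011
0.626636180800793 [0.04933127 0.61426894 0.11363539]
grip [ 0.7041 -0.0438  0.2632] gap 0.0035
A tab [ 0.4197 -0.1104  0.1574] gap 0.0015
[ 0.41643067 -0.11336366  0.152     ] [ 0.41928729 -0.10964645  0.158     ]
 pink [ 0.42593659 -0.11301049  0.036     ] [ 0.39532805 -0.11168026  0.036     ]
B tab [0.4241 0.1393 0.1542] gap 0.0031
[0.42317891 0.13739395 0.152     ] [0.42310536 0.14050788 0.158     ]
 pink [0.43257025 0.14046186 0.036     ] [0.40088838 0.13197876 0.036     ]
C tab [0.4299 0.2967 0.1551] gap 0.0026
[0.42833187 0.29533374 0.152     ] [0.42914009 0.29752692 0.158     ]
 pink [0.43766254 0.29944602 0.036     ] [0.40748383 0.287635   0.036     ]
pig [0.4307 0.0076 0.0537] gap 0.0062
yaw deg 91.45890918191078 L 0.02649221689017201 0.01078513578033623 cen [ 0.41775039 -0.10954031  0.165     ]
yaw deg 109.7893911987875 L 0.02527166914279939 0.011343604927081688 cen [0.4221534  0.13930277 0.165     ]
yaw deg 118.02422377395519 L 0.025395077784823226 0.012759038970958599 cen [0.42733828 0.29667436 0.165     ]
yaw deg 123.5099872285767 L 0.06128117753370981 0.019465319841899007 cen [ 0.70139138 -0.04207937  0.27      ]
```

Emit:
send_rows([
  [0,0,-0.6,0,0,-0.0278,50],
  [0,0,-0.6,0,0,-0.0278,50],
  [0,0,-0.6,0,0,-0.0278,50],
  [0,0,-0.6,0,0,-0.0278,50],
  [0,0,-0.6,0,0,-0.0278,50],
])

```text
time_s: 0.92
ee_pos: [0.2082, -0.4819, 0.3642]
tcp_rot: [-3.142, 0.0, 1.287]
ft_force: [0.4, -0.6, -0.5]
grip_width: 0.0501
gripper_force: 0.0
```

Emit:
send_rows([
  [0,0,-0.3,0,0,-0.0278,50],
  [0,0,-0.3,0,0,-0.0278,50],
  [0,0,-0.3,0,0,-0.0278,50],
  [0,0,-0.3,0,0,-0.0278,50],
  [0,0,-0.3,0,0,-0.0278,50],
])

```text
time_s: 1.55
ee_pos: [0.2082, -0.4819, 0.394]
tcp_rot: [3.142, -0.0, 2.16]
ft_force: [-0.4, -0.0, -0.4]
grip_width: 0.0502
gripper_force: 0.0
```

```bash
cat >> h.py <<'E'
def to(x,y,z,yaw):
    s=readout.get_state(); R=Ro.from_euler("xyz",s["tcp_rot"]).as_matrix(); p=s["ee_pos"]
    y0=np.degrees(np.arctan2(R[1,0],R[0,0])); print("t",round(s["time_s"],2),"at",p.round(4),"yaw",y0.round(2),"w",round(s["grip_width"],4),"F",s["ft_force"].round(1))
    print(" units now-frame",(R.T@(np.array([x,y,z])-p)/.02).round(2),"turn rz units",round(((y0-yaw+180)%360-180)/360,4))
    a=np.radians(yaw); Q=np.array([[np.cos(a),np.sin(a),0],[np.sin(a),-np.cos(a),0],[0,0,-1]])
    print(" units after-turn frame",(Q.T@(np.array([x,y,z])-p)/.02).round(2))
E
python3 - <<'E'
from h import *
S,T=capture("scene"),capture("top")
print(tri(S,(145,215),T,(372,174)),tri(S,(208,262),T,(305,172)))
f=lambda c,u,v,r=18:cv2.resize(c["color"][v-r:v+r,u-r:u+r],(260,260),interpolation=cv2.INTER_CUBIC)
im=np.vstack([np.hstack([f(S,268,176),f(S,336,212),f(S,382,238)]),np.hstack([f(T,309,261),f(T,243,264),f(T,200,264)])])
cv2.imwrite("pics/c1.png",im)
to(.7025,-.043,.40,123.5)
E
```

```text
(array([ 0.73686426, -0.36979555,  0.06524314]), np.float64(0.0005002209844023881)) (array([ 0.76095288, -0.11268629,  0.05290433]), np.float64(0.0035306258863468097))
t 1.65 at [ 0.2083 -0.482   0.3945] yaw 123.51 w 0.0497 F [ 0.5  0.7 -0.6]
 units now-frame [ 4.66 32.72 -0.29] turn rz units 0.0
 units after-turn frame [ 4.66 32.72 -0.27]
```

View pics/c1.png

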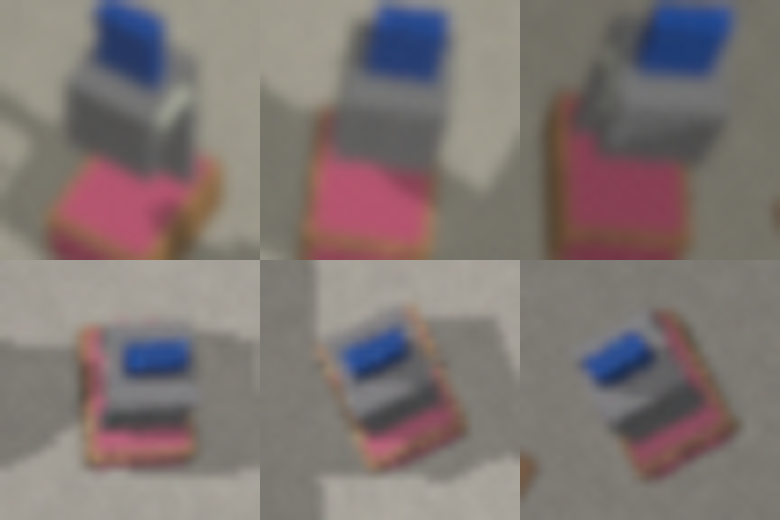

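Emit:
send_rows([
  [0.133,0.935,0,0,0,0,50],
  [0.133,0.935,0,0,0,0,50],
  [0.133,0.935,0,0,0,0,50],
  [0.133,0.935,0,0,0,0,50],
  [0.133,0.935,0,0,0,0,50],
])

```text
time_s: 2.28
ee_pos: [0.28, -0.4183, 0.394]
tcp_rot: [3.142, 0.0, 2.155]
ft_force: [0.0, -0.0, -0.7]
grip_width: 0.0504
gripper_force: 0.0
```

Emit:
send_rows([
  [0.133,0.935,0,0,0,0,50],
  [0.133,0.935,0,0,0,0,50],
  [0.133,0.935,0,0,0,0,50],
  [0.133,0.935,0,0,0,0,50],
  [0.133,0.935,0,0,0,0,50],
])

```text
time_s: 2.9
ee_pos: [0.3505, -0.3558, 0.3939]
tcp_rot: [-3.142, 0.0, 2.154]
ft_force: [0.3, 0.4, -0.4]
grip_width: 0.0499
gripper_force: 0.0
```

Emit:
send_rows([
  [0.133,0.935,0,0,0,0,50],
  [0.133,0.935,0,0,0,0,50],
  [0.133,0.935,0,0,0,0,50],
  [0.133,0.935,0,0,0,0,50],
  [0.133,0.935,0,0,0,0,50],
])

```text
time_s: 3.52
ee_pos: [0.4212, -0.2932, 0.3939]
tcp_rot: [-3.142, 0.0, 2.154]
ft_force: [-0.0, -0.6, -0.0]
grip_width: 0.0499
gripper_force: 0.0
```

Emit:
send_rows([
  [0.133,0.935,0,0,0,0,50],
  [0.133,0.935,0,0,0,0,50],
  [0.133,0.935,0,0,0,0,50],
  [0.133,0.935,0,0,0,0,50],
  [0.133,0.935,0,0,0,0,50],
])

```text
time_s: 4.15
ee_pos: [0.4919, -0.2306, 0.3939]
tcp_rot: [-3.142, 0.0, 2.154]
ft_force: [0.6, -0.7, -0.2]
grip_width: 0.0505
gripper_force: 0.0
```

Emit:
send_rows([
  [0.133,0.935,0,0,0,0,50],
  [0.133,0.935,0,0,0,0,50],
  [0.133,0.935,0,0,0,0,50],
  [0.133,0.935,0,0,0,0,50],
  [0.133,0.935,0,0,0,0,50],
])

```text
time_s: 4.78
ee_pos: [0.5626, -0.168, 0.3939]
tcp_rot: [-3.142, 0.0, 2.155]
ft_force: [-1.3, 0.3, -0.7]
grip_width: 0.0499
gripper_force: 0.0
```

Emit:
send_rows([
  [0.133,0.935,0,0,0,0,50],
  [0.133,0.935,0,0,0,0,50],
  [0.133,0.935,0,0,0,0,50],
  [0.133,0.935,0,0,0,0,50],
  [0.133,0.935,0,0,0,0,50],
])

```text
time_s: 5.4
ee_pos: [0.6332, -0.1052, 0.3938]
tcp_rot: [-3.142, -0.0, 2.154]
ft_force: [0.1, -0.6, -0.3]
grip_width: 0.05
gripper_force: 0.0
```

Emit:
send_rows([
  [0.133,0.935,0,0,0,0,50],
  [0.133,0.935,0,0,0,0,50],
  [0.133,0.935,0,0,0,0,50],
  [0.133,0.935,0,0,0,0,50],
  [0.133,0.935,0,0,0,0,50],
])

```text
time_s: 6.02
ee_pos: [0.7038, -0.0425, 0.3936]
tcp_rot: [-3.141, 0.0, 2.154]
ft_force: [-0.8, 0.8, 0.2]
grip_width: 0.0501
gripper_force: 0.0
```

```bash
python3 - <<'E'
from h import *
to(.7025,-.043,.316,123.5)
S=capture("scene"); cv2.imwrite("pics/d1.png",cv2.resize(S["color"][140:300,150:360],None,fx=3,fy=3))
E
```

```text
t 6.03 at [ 0.7038 -0.0425  0.3936] yaw 123.44 w 0.0501 F [-0.8  0.8  0.2]
 units now-frame [ 0.02 -0.07  3.88] turn rz units -0.0002
 units after-turn frame [ 0.02 -0.07  3.88]
```

View pics/d1.png

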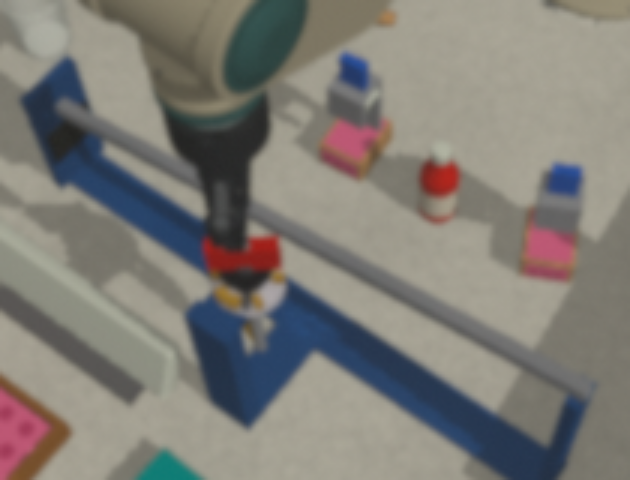

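The gripper hangs over the red bar (crop 242,250), aligned. I'll descend and close.

Emit:
send_rows([
  [0,0,0.7,0,0,0,50],
  [0,-0.05,0.7,0,0,0,50],
  [0,0,0.7,0,0,0,50],
  [0,0,0.7,0,0,0,50],
  [0,0,0.7,0,0,0,50],
])

```text
time_s: 6.7
ee_pos: [0.7022, -0.044, 0.3231]
tcp_rot: [-3.142, 0.0, 2.154]
ft_force: [0.1, 0.2, -0.4]
grip_width: 0.0497
gripper_force: 0.0
```

Emit:
send_rows([
  [0,0,0.35,0,0,0,50],
  [0,0,0,0,0,0,0],
  [0,0,0,0,0,0,0],
  [0,0,0,0,0,0,0],
  [0,0,0,0,0,0,0],
])

```text
time_s: 7.32
ee_pos: [0.7016, -0.0448, 0.3179]
tcp_rot: [-3.14, 0.0, 2.153]
ft_force: [-7.0, -2.4, 1.3]
grip_width: 0.0131
gripper_force: 59.4
```

Emit:
send_rows([
  [0,0,0,0,0,0,0],
  [0,0,-0.2,0,0,0,0],
  [0,0,-0.2,0,0,0,0],
  [0,0,0,0,0,0,0],
  [0,0,0,0,0,0,0],
])

```text
time_s: 7.95
ee_pos: [0.7017, -0.0448, 0.3226]
tcp_rot: [-3.137, -0.002, 2.153]
ft_force: [-4.5, -2.4, -9.3]
grip_width: 0.0133
gripper_force: 58.4
```

Emit:
send_rows([
  [0,-0.05,-0.2,0,0,0,0],
  [0,0,-0.2,0,0,0,0],
  [0,0,-0.2,0,0,0,0],
  [0,0,0,0,0,0,0],
  [0,0,0,0,0,0,0],
])

```text
time_s: 8.57
ee_pos: [0.7014, -0.0448, 0.3363]
tcp_rot: [-3.141, -0.0, 2.154]
ft_force: [-0.4, -3.2, -11.8]
grip_width: 0.013
gripper_force: 58.4
```

Emit:
send_rows([
  [0,0,0,0,0,0.02,0],
  [0,0,0,0,0,0.02,0],
  [0,0,0,0,0,0.02,0],
  [0,0,0,0,0,0,0],
  [0,0,0,0,0,0,0],
])

```text
time_s: 9.2
ee_pos: [0.7016, -0.0447, 0.3368]
tcp_rot: [3.141, 0.0, 1.78]
ft_force: [4.5, -2.7, -12.7]
grip_width: 0.0134
gripper_force: 58.6
```

Emit:
send_rows([
  [0,0,0,0,0,0.021,0],
  [0,0,0,0,0,0.021,0],
  [0,0,0,0,0,0.021,0],
  [0,0,0,0,0,0.021,0],
  [0,0,0,0,0,0.021,0],
])

```text
time_s: 9.82
ee_pos: [0.7021, -0.0448, 0.337]
tcp_rot: [3.139, -0.001, 1.115]
ft_force: [9.7, -3.5, -11.6]
grip_width: 0.0133
gripper_force: 58.7
```

Emit:
send_rows([
  [0,0,0,0,0,0.021,0],
  [0,0,0,0,0,0.021,0],
  [0,0,0,0,0,0,0],
  [0,0,0,0,0,0,0],
  [0,0,0,0,0,0,0],
])

```text
time_s: 10.45
ee_pos: [0.7023, -0.045, 0.3371]
tcp_rot: [3.138, -0.002, 0.856]
ft_force: [11.0, -4.0, -12.5]
grip_width: 0.0131
gripper_force: 58.7
```

Emit:
send_rows([
  [0,0,0.25,0,0,0,0],
  [0,0,0.25,0,0,0,0],
  [0,0,0.25,0,0,0,0],
  [0,0,0.2,0,0,0,0],
  [0,0,0,0,0,0,0],
])

```text
time_s: 11.08
ee_pos: [0.7022, -0.0449, 0.3191]
tcp_rot: [3.137, -0.003, 0.856]
ft_force: [9.8, -4.2, -6.9]
grip_width: 0.013
gripper_force: 40.0
```

Emit:
send_rows([
  [0,0,0.05,0,0,0,50],
  [0,0,0,0,0,0,50],
  [0,0,0,0,0,0,50],
  [0,0,0,0,0,0,50],
  [0,0,-0.7,0,0,0,50],
])

```text
time_s: 11.7
ee_pos: [0.7011, -0.0446, 0.33]
tcp_rot: [-3.139, 0.002, 0.854]
ft_force: [-0.1, -0.6, -0.2]
grip_width: 0.0501
gripper_force: 0.0
```

Emit:
send_rows([
  [0,0,-0.9,0,0,0,50],
  [0,0,-0.9,0,0,0,50],
  [0,0,-0.9,0,0,0,50],
  [0,0,-0.9,0,0,0,50],
  [0,0,-0.9,0,0,0,50],
])

```text
time_s: 12.32
ee_pos: [0.7011, -0.0446, 0.4228]
tcp_rot: [3.14, -0.001, 0.854]
ft_force: [0.8, -0.3, 0.2]
grip_width: 0.0502
gripper_force: 0.0
```

Emit:
send_rows([
  [-1,0,0,0,0,-0.027,50],
  [-1,0,0,0,0,-0.027,50],
  [-1,0,0,0,0,-0.027,50],
  [-1,0,0,0,0,-0.027,50],
  [-1,0,0,0,0,-0.027,50],
])

```text
time_s: 12.95
ee_pos: [0.6651, -0.1355, 0.4226]
tcp_rot: [3.14, 0.001, 1.708]
ft_force: [-0.4, 0.4, 0.1]
grip_width: 0.0498
gripper_force: 0.0
```

```bash
python3 - <<'E'
from h import *
S,T=capture("scene"),capture("top"); cv2.imwrite("pics/e1.png",cv2.resize(S["color"][140:300,150:400],None,fx=3,fy=3))
print([(b[0],b[1]) for b in blobs(T["color"],(0,180,80),(8,255,255),5)],[(b[0],b[1]) for b in blobs(S["color"],(0,180,80),(8,255,255),5)])
for c in(S,T): print([(b[0][0],b[0][1],b[1]) for b in blobs(c["color"],(105,150,60),(125,255,255),10) if (c is S and b[0][0]>260 and 150<b[0][1]<240) or (c is T and 250<b[0][1]<275)])
to(.4195,-.1105,.40,91.5)
E
```

```text
[((np.float64(289.5), np.float64(170.3)), np.int32(78)), ((np.float64(277.3), np.float64(259.0)), np.int32(17))] [((np.float64(296.6), np.float64(199.3)), np.int32(73)), ((np.float64(231.0), np.float64(225.1)), np.int32(112))]
[(np.float64(267.8), np.float64(162.7), np.int32(41)), (np.float64(338.0), np.float64(199.3), np.int32(59)), (np.float64(386.2), np.float64(224.8), np.int32(69))]
[(np.float64(195.4), np.float64(259.2), np.int32(23)), (np.float64(240.4), np.float64(258.6), np.int32(20))]
t 13.05 at [ 0.6652 -0.1368  0.4218] yaw 97.45 w 0.0502 F [ 0.4  0.  -0.4]
 units now-frame [  2.9  -12.01   1.08] turn rz units 0.0165
 units after-turn frame [  1.63 -12.25   1.09]
```

View pics/e1.png

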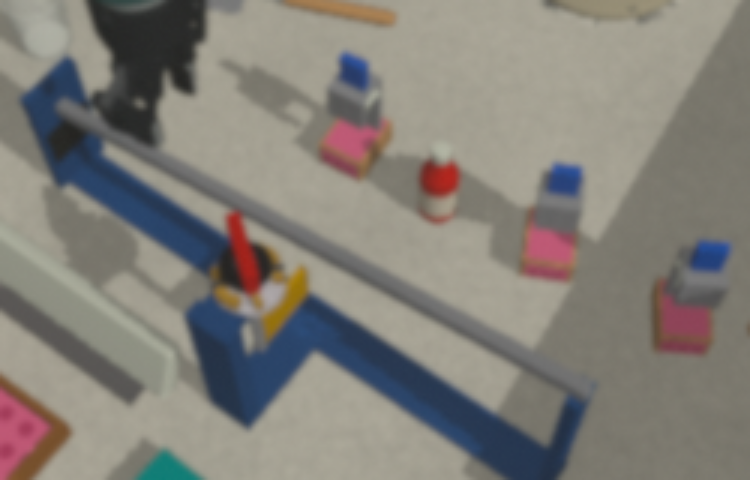

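Emit:
send_rows([
  [0,0,0,0,0,0.0165,40],
  [0.12,-0.94,0,0,0,0,40],
  [0.12,-0.94,0,0,0,0,40],
  [0.12,-0.94,0,0,0,0,40],
  [0.12,-0.94,0,0,0,0,40],
])

```text
time_s: 13.68
ee_pos: [0.5895, -0.1264, 0.4218]
tcp_rot: [3.141, 0.0, 1.595]
ft_force: [-0.4, 0.2, -0.0]
grip_width: 0.0399
gripper_force: 0.0
```

Emit:
send_rows([
  [0.12,-0.94,0.3,0,0,0,40],
  [0.12,-0.94,0.3,0,0,0,40],
  [0.12,-0.94,0.3,0,0,0,40],
  [0.12,-0.94,0.3,0,0,0,40],
  [0.12,-0.94,0.3,0,0,0,40],
])

```text
time_s: 14.3
ee_pos: [0.4953, -0.1172, 0.3916]
tcp_rot: [3.14, 0.0, 1.595]
ft_force: [-0.2, 0.8, 0.4]
grip_width: 0.04
gripper_force: 0.0
```

Emit:
send_rows([
  [0.12,-0.94,0.3,0,0,0,40],
  [0.12,-0.94,0.3,0,0,0,40],
  [0.12,-0.94,0.3,0,0,0,40],
  [0.12,-0.94,0.3,0,0,0,40],
  [0,0,0,0,0,0,40],
])

```text
time_s: 14.92
ee_pos: [0.4199, -0.1099, 0.3677]
tcp_rot: [3.14, 0.0, 1.596]
ft_force: [0.9, -0.1, -0.3]
grip_width: 0.04
gripper_force: 0.0
```

```bash
python3 - <<'E'
from h import *
to(.4195,-.1105,.209,91.5)
S=capture("scene"); cv2.imwrite("pics/f1.png",cv2.resize(S["color"][100:210,220:340],None,fx=5,fy=5))
E
```

```text
t 14.93 at [ 0.4199 -0.1099  0.3677] yaw 91.42 w 0.04 F [ 0.9 -0.1 -0.3]
 units now-frame [-0.03 -0.03  7.93] turn rz units -0.0002
 units after-turn frame [-0.03 -0.02  7.93]
```

View pics/f1.png

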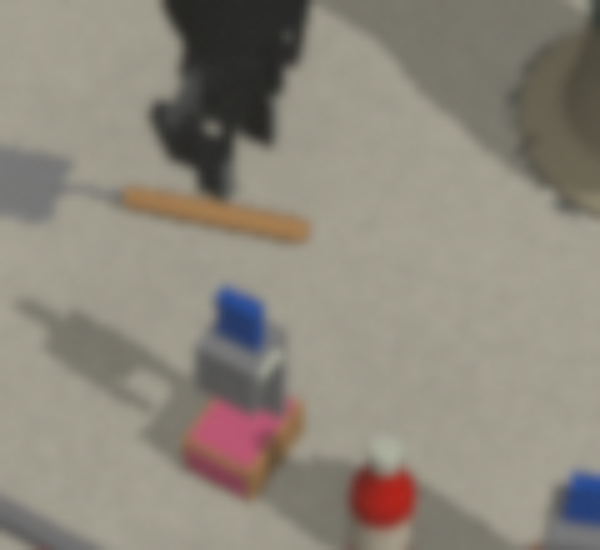

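Emit:
send_rows([
  [0,0,0.79,0,0,0,40],
  [0,0,0.79,0,0,0,40],
  [0,0,0.79,0,0,0,40],
  [0,0,0.79,0,0,0,40],
  [0,0,0.79,0,0,0,40],
])

```text
time_s: 15.6
ee_pos: [0.4204, -0.1105, 0.2866]
tcp_rot: [-3.141, -0.0, 1.598]
ft_force: [-0.1, -0.1, 0.3]
grip_width: 0.0403
gripper_force: 0.0
```

Emit:
send_rows([
  [0,0,0.79,0,0,0,40],
  [0,0,0.79,0,0,0,40],
  [0,0,0.79,0,0,0,40],
  [0,0,0.79,0,0,0,40],
  [0,0,0.79,0,0,0,40],
])

```text
time_s: 16.23
ee_pos: [0.4204, -0.1105, 0.2079]
tcp_rot: [3.141, 0.0, 1.598]
ft_force: [0.9, 0.0, -0.0]
grip_width: 0.0401
gripper_force: 0.0
```

Emit:
send_rows([
  [0,0,0,0,0,0,0],
  [0,0,0,0,0,0,0],
  [0,0,0,0,0,0,0],
  [0,0,0,0,0,0,0],
  [0,0,0,0,0,0,0],
])

```text
time_s: 16.85
ee_pos: [0.4204, -0.1105, 0.2089]
tcp_rot: [3.142, 0.0, 1.599]
ft_force: [0.2, -0.1, -3.3]
grip_width: 0.011
gripper_force: 60.0
```

Emit:
send_rows([
  [0,0,-0.3,0,0,0,0],
  [0,0,-0.6,0,0,0,0],
  [0,0,-0.8,0,0,0,0],
  [0,0,-0.8,0,0,0,0],
  [0,0,-0.8,0,0,0,0],
])

```text
time_s: 17.48
ee_pos: [0.4205, -0.1106, 0.2764]
tcp_rot: [3.141, 0.0, 1.598]
ft_force: [-0.1, -0.0, -3.8]
grip_width: 0.011
gripper_force: 59.9
```

Emit:
send_rows([
  [0,0,-0.8,0,0,0.0035,0],
  [0,0,-0.8,0,0,0.0035,0],
  [0,0,-0.8,0,0,0.0035,0],
  [0,0,-0.8,0,0,0.0035,0],
  [0,0,-0.8,0,0,0.0035,0],
])

```text
time_s: 18.1
ee_pos: [0.4204, -0.1105, 0.3559]
tcp_rot: [3.142, 0.0, 1.487]
ft_force: [-0.7, 0.1, -2.4]
grip_width: 0.0116
gripper_force: 59.9
```

```bash
python3 - <<'E'
from h import *
to(.564,.178,.368,85.4)
S,T=capture("scene"),capture("top"); 
# bar edges in top view: print BGR profiles
for u in(230,260,330,355): print(u,[(v,tuple(int(k) for k in T["color"][v,u])) for v in range(186,208,1)])
E
```

```text
t 18.1 at [ 0.4204 -0.1105  0.3559] yaw 85.2 w 0.0116 F [-0.7  0.1 -2.4]
 units now-frame [14.98  5.95 -0.6 ] turn rz units -0.0006
 units after-turn frame [14.96  6.   -0.6 ]
230 [(186, (148, 156, 160)), (187, (146, 154, 158)), (188, (148, 156, 161)), (189, (150, 158, 163)), (190, (143, 149, 154)), (191, (128, 130, 131)), (192, (118, 117, 119)), (193, (119, 116, 117)), (194, (111, 109, 111)), (195, (100, 102, 104)), (196, (121, 128, 131)), (197, (135, 142, 146)), (198, (125, 133, 136)), (199, (123, 129, 133)), (200, (122, 129, 133)), (201, (118, 119, 121)), (202, (106, 84, 73)), (203, (101, 66, 42)), (204, (96, 62, 40)), (205, (80, 53, 32)), (206, (78, 52, 33)), (207, (77, 50, 31))]
260 [(186, (156, 166, 170)), (187, (154, 163, 168)), (188, (150, 158, 163)), (189, (149, 157, 162)), (190, (150, 158, 163)), (191, (151, 160, 165)), (192, (147, 155, 159)), (193, (134, 137, 140)), (194, (117, 116, 117)), (195, (112, 110, 110)), (196, (107, 106, 106)), (197, (97, 96, 98)), (198, (116, 121, 124)), (199, (146, 156, 159)), (200, (152, 161, 165)), (201, (150, 156, 159)), (202, (133, 130, 128)
[... 452 characters left out ...]
00, (117, 115, 116)), (201, (112, 111, 112)), (202, (99, 98, 99)), (203, (105, 105, 104)), (204, (119, 115, 110)), (205, (107, 83, 71)), (206, (98, 63, 39)), (207, (98, 64, 41))]
355 [(186, (147, 154, 159)), (187, (149, 157, 162)), (188, (141, 149, 154)), (189, (125, 131, 135)), (190, (114, 120, 124)), (191, (112, 117, 121)), (192, (111, 117, 121)), (193, (111, 117, 120)), (194, (111, 117, 120)), (195, (111, 118, 121)), (196, (112, 117, 120)), (197, (111, 117, 120)), (198, (110, 116, 119)), (199, (112, 118, 121)), (200, (111, 114, 116)), (201, (113, 112, 112)), (202, (114, 112, 113)), (203, (109, 107, 107)), (204, (90, 87, 87)), (205, (86, 70, 62)), (206, (98, 66, 45)), (207, (101, 66, 43))]
```

```bash
python3 - <<'E'
from h import *
T=capture("top"); P=[]
for u,v in((230,190.8),(260,193.1),(330,198.5)):
    z=.2
    for _ in range(6): p=plane(T,(u,v),z); z=.188+.176*(p[1]+.0387)/.997
    P.append(p); print(p.round(4))
P=np.array(P); k=np.polyfit(P[:,1],P[:,0],1); print("yaw",-np.degrees(np.arctan(k[0])),"x centre at y=.172",np.polyval(k,.172)-.007)
E
```

```text
[0.6515 0.164  0.2238]
[0.6431 0.0609 0.2056]
[ 0.6226 -0.1882  0.1616]
yaw -4.6957079475284935 x centre at y=.172 0.6451694508005226
```

Emit:
send_rows([
  [0.98,0.6,-0.06,0,0,0,0],
  [1,0.6,-0.06,0,0,0,0],
  [1,0.6,-0.06,0,0,0,0],
  [1,0.6,-0.06,0,0,0,0],
  [1,0.6,-0.06,0,0,0,0],
])

```text
time_s: 18.88
ee_pos: [0.4887, -0.0155, 0.3599]
tcp_rot: [-3.14, 0.0, 1.489]
ft_force: [0.2, -0.2, -3.0]
grip_width: 0.0109
gripper_force: 60.0
```

Emit:
send_rows([
  [1,0.6,-0.06,0,0,0,0],
  [1,0.6,-0.06,0,0,0,0],
  [1,0.6,-0.06,0,0,0,0],
  [1,0.6,-0.06,0,0,0,0],
  [1,0.6,-0.06,0,0,0,0],
])

```text
time_s: 19.5
ee_pos: [0.5567, 0.0792, 0.3656]
tcp_rot: [-3.14, 0.0, 1.489]
ft_force: [0.7, 0.2, -3.0]
grip_width: 0.011
gripper_force: 60.0
```

Emit:
send_rows([
  [1,0,0,0,0,0,0],
  [1,0,0,0,0,0,0],
  [1,0,0,0,0,0,0],
  [1,0,0,0,0,0,0],
  [1,0,0,0,0,0,0],
])

```text
time_s: 20.12
ee_pos: [0.5646, 0.1796, 0.367]
tcp_rot: [3.141, 0.0, 1.489]
ft_force: [0.4, 0.6, -3.1]
grip_width: 0.0108
gripper_force: 60.0
```

```bash
python3 - <<'E'
from h import *
to(.645,.172,.368,85.3)
S=capture("scene"); cv2.imwrite("pics/g1.png",cv2.resize(S["color"][110:300,230:430],None,fx=3,fy=3))
E
```

```text
t 20.12 at [0.5646 0.1796 0.367 ] yaw 85.3 w 0.0108 F [ 0.4  0.6 -3.1]
 units now-frame [-0.05  4.04 -0.05] turn rz units -0.0
 units after-turn frame [-0.05  4.04 -0.05]
```

View pics/g1.png

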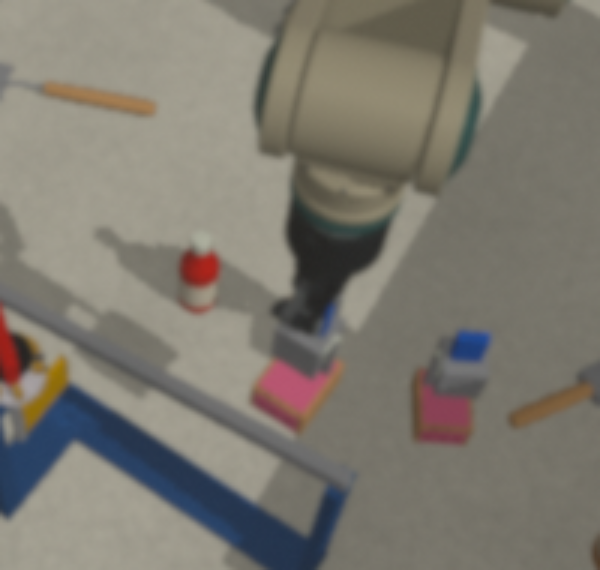

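Emit:
send_rows([
  [0,0.8,0,0,0,0,0],
  [0,0.8,0,0,0,0,0],
  [0,0.8,0,0,0,0,0],
  [0,0.8,0,0,0,0,0],
  [0,0.84,0,0,0,0,0],
])

```text
time_s: 20.8
ee_pos: [0.6457, 0.1719, 0.3668]
tcp_rot: [-3.142, 0.0, 1.489]
ft_force: [0.3, -0.2, -3.3]
grip_width: 0.0113
gripper_force: 60.0
```

Emit:
send_rows([
  [0,0,0.4,0,0,0,0],
  [0,0,0.4,0,0,0,0],
  [0,0,0.4,0,0,0,0],
  [0,0,0.3,0,0,0,0],
  [0,0,0,0,0,0,0],
])

```text
time_s: 21.42
ee_pos: [0.6448, 0.1716, 0.3363]
tcp_rot: [-3.141, 0.0, 1.489]
ft_force: [-0.3, -0.7, -2.7]
grip_width: 0.011
gripper_force: 59.9
```

```bash
python3 - <<'E'
from h import *
to(.645,.172,.328,85.3)
S=capture("scene"); cv2.imwrite("pics/h1.png",cv2.resize(S["color"][150:300,250:400],None,fx=4,fy=4,interpolation=cv2.INTER_CUBIC))
E
```

```text
t 21.43 at [0.6448 0.1716 0.3363] yaw 85.29 w 0.011 F [-0.3 -0.7 -2.7]
 units now-frame [0.02 0.01 0.41] turn rz units -0.0
 units after-turn frame [0.02 0.01 0.41]
```

View pics/h1.png

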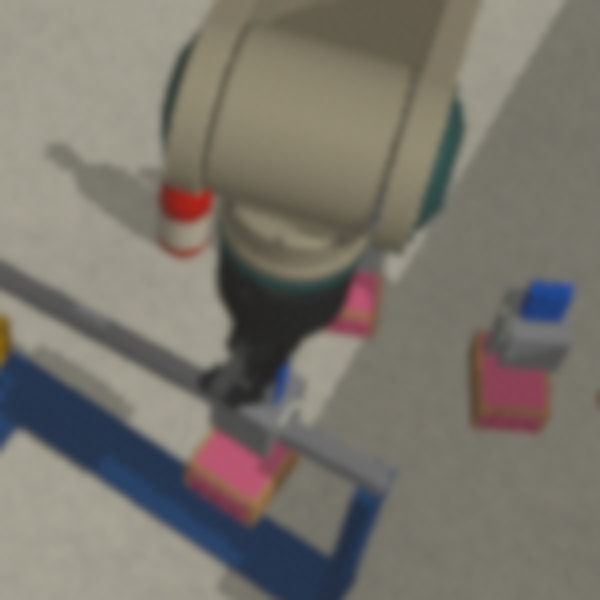

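The lip is on the far side of the bar (crop 250,425). I'll lower it to contact.

Emit:
send_rows([
  [0,0,0.1,0,0,0,0],
  [0,0,0.1,0,0,0,0],
  [0,0,0.08,0,0,0,0],
  [0,0,0,0,0,0,0],
  [0,0,0,0,0,0,0],
])

```text
time_s: 22.1
ee_pos: [0.6452, 0.1715, 0.3314]
tcp_rot: [3.141, 0.0, 1.488]
ft_force: [0.4, 0.3, -3.6]
grip_width: 0.011
gripper_force: 60.0
```

Emit:
send_rows([
  [0,0,0.08,0,0,0,0],
  [0,0,0.08,0,0,0,0],
  [0,0,0,0,0,0,0],
  [0,0,0,0,0,0,0],
  [0,0,0,0,0,0,0],
])

```text
time_s: 22.72
ee_pos: [0.6451, 0.1715, 0.3303]
tcp_rot: [3.139, -0.001, 1.488]
ft_force: [-1.5, -0.9, 5.5]
grip_width: 0.0113
gripper_force: 61.3
```

Emit:
send_rows([
  [0,0,0,0,0,0,40],
  [0,0,0,0,0,0,40],
  [0,0,-0.5,0,0,0,40],
  [0,0,-0.9,0,0,0,40],
  [0,0,-0.9,0,0,0,40],
])

```text
time_s: 23.35
ee_pos: [0.6451, 0.1716, 0.3753]
tcp_rot: [3.141, -0.0, 1.489]
ft_force: [0.0, -0.6, 0.1]
grip_width: 0.0402
gripper_force: 0.0
```

Emit:
send_rows([
  [0,0,-0.7,0,0,0,40],
  [0,-1,-0.2,0,0,0,40],
  [0,-1,0,0,0,0,40],
  [0,-1,0,0,0,0,40],
  [0,-1,0,0,0,0,40],
])

```text
time_s: 23.98
ee_pos: [0.5648, 0.1782, 0.3925]
tcp_rot: [3.141, 0.0, 1.489]
ft_force: [0.4, 0.6, -0.2]
grip_width: 0.0399
gripper_force: 0.0
```

Emit:
send_rows([
  [0,-1,0,0,0,-0.02,40],
  [0,-1,0,0,0,-0.02,40],
  [0,-1,0,0,0,-0.02,40],
  [0,-1,0,0,0,-0.01,40],
  [0,0,0,0,0,0,40],
])

```text
time_s: 24.6
ee_pos: [0.4861, 0.1697, 0.3932]
tcp_rot: [3.14, 0.0, 1.928]
ft_force: [0.6, 0.2, -0.8]
grip_width: 0.0398
gripper_force: 0.0
```

```bash
cat >> h.py <<'E'
def tabs():
    S,T=capture("scene"),capture("top"); B=((105,150,60),(125,255,255)); r=[]
    a=[b[0] for b in blobs(S["color"],*B,10)]; b_=[b[0] for b in blobs(T["color"],*B,10)]
    for p in a:
        for q in b_:
            X,e=tri(S,p,T,q)
            if e<.008 and .12<X[2]<.32 and .3<X[0]<.72 and abs(X[1])<.45: print("tab",X.round(4),"gap",round(e,4),"S",p,"T",q)
    return S,T
E
python3 - <<'E'
from h import *
S,T=tabs()
to(.424,.1395,.30,109.8)
cv2.imwrite("pics/i1.png",cv2.resize(S["color"][130:310,150:420],None,fx=2.9,fy=2.9,interpolation=cv2.INTER_CUBIC))
E
```

```text
tab [ 0.6291 -0.0309  0.2369] gap 0.0021 S (np.float64(251.8), np.float64(210.3)) T (np.float64(286.9), np.float64(193.1))
tab [0.4299 0.2967 0.1551] gap 0.0026 S (np.float64(386.2), np.float64(224.8)) T (np.float64(195.3), np.float64(259.2))
t 24.7 at [0.487  0.1698 0.3925] yaw 110.41 w 0.0399 F [ 0.4 -0.5 -0.4]
 units now-frame [-0.32 -3.48  4.62] turn rz units 0.0017
 units after-turn frame [-0.36 -3.48  4.62]
```

View pics/i1.png

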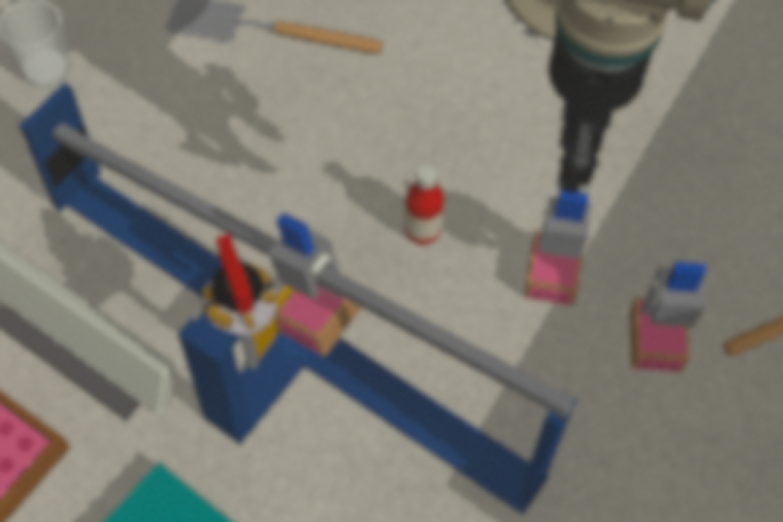

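```bash
python3 - <<'E'
from h import *
S=capture("scene")
for b in blobs(S["color"],(105,150,60),(125,255,255),10):
    if b[0][0]>320 and 150<b[0][1]<240: print(b[0],b[1],plane(S,b[0],.152))
for b in blobs(S["color"],(160,80,80),(176,255,255),20):
    if b[0][0]>320 and 150<b[0][1]<260: print("pink",b[0],b[1],plane(S,b[0],.036))
to(.4295,.2965,.32,118)
E
```

```text
(np.float64(346.7), np.float64(200.3)) 60 [0.41282155 0.16113064 0.152     ]
(np.float64(386.3), np.float64(224.7)) 71 [0.42787902 0.29544749 0.152     ]
pink (np.float64(340.9), np.float64(222.2)) 131 [0.4228129  0.16423616 0.036     ]
pink (np.float64(339.2), np.float64(231.5)) 37 [0.45571839 0.17484205 0.036     ]
pink (np.float64(377.7), np.float64(245.5)) 147 [0.43734683 0.29930408 0.036     ]
pink (np.float64(376.9), np.float64(255.3)) 33 [0.46915632 0.31093468 0.036     ]
t 24.75 at [0.4871 0.1698 0.3921] yaw 110.42 w 0.0402 F [-1.   0.2 -0.2]
 units now-frame [ 6.94 -0.49  3.61] turn rz units -0.0211
 units after-turn frame [6.94 0.43 3.61]
```

Emit:
send_rows([
  [0,0,0,0,0,-0.0211,40],
  [0.99,0.06,0.5,0,0,0,40],
  [0.99,0.06,0.5,0,0,0,40],
  [0.99,0.06,0.5,0,0,0,40],
  [0.99,0.06,0.5,0,0,0,40],
])

```text
time_s: 25.38
ee_pos: [0.4539, 0.2426, 0.3514]
tcp_rot: [-3.141, 0.0, 2.06]
ft_force: [0.2, 0.3, 0.5]
grip_width: 0.0402
gripper_force: 0.0
```

Emit:
send_rows([
  [0.99,0.06,0.5,0,0,0,40],
  [0.99,0.06,0.5,0,0,0,40],
  [0.99,0.06,0.5,0,0,0,40],
  [0,0,0,0,0,0,40],
  [0,0,0,0,0,0,40],
])

```text
time_s: 26.0
ee_pos: [0.4294, 0.2957, 0.3223]
tcp_rot: [3.141, 0.0, 2.06]
ft_force: [0.0, 0.8, 1.0]
grip_width: 0.0402
gripper_force: 0.0
```

```bash
python3 - <<'E'
from h import *
to(.4295,.2965,.209,118)
S,T=tabs()
x,y=237,258;r=14;s=6
im=cv2.resize(T["color"][y-r:y+r,x-30:x+r],None,fx=s,fy=s,interpolation=cv2.INTER_CUBIC)
m=cv2.inRange(cv2.cvtColor(im,cv2.COLOR_BGR2HSV),(105,150,60),(125,255,255))
for c in cv2.findContours(m,0,1)[0]:
    if cv2.contourArea(c)>200:
        b=(cv2.boxPoints(cv2.minAreaRect(c))+.5)/s-.5+[x-30,y-r]; w=np.array([plane(T,k,.165) for k in b]); e=[w[1]-w[0],w[2]-w[1]]
        k=max(e,key=np.linalg.norm); print("B yaw",np.degrees(np.arctan2(k[1],k[0]))%180,w.mean(0),[np.linalg.norm(q) for q in e])
E
```

```text
t 26.0 at [0.4294 0.2957 0.3223] yaw 118.05 w 0.0402 F [0.  0.8 1. ]
 units now-frame [0.04 0.02 5.67] turn rz units 0.0001
 units after-turn frame [0.03 0.02 5.67]
tab [0.4141 0.1625 0.1541] gap 0.0013 S (np.float64(346.8), np.float64(200.4)) T (np.float64(234.1), np.float64(261.7))
tab [ 0.6289 -0.0297  0.2368] gap 0.0 S (np.float64(251.8), np.float64(210.4)) T (np.float64(286.3), np.float64(193.3))
B yaw 112.5598749268068 [0.41250805 0.16330332 0.165     ] [np.float64(0.024766993831279543), np.float64(0.01242110622619934)]
```

Emit:
send_rows([
  [0,0,0.94,0,0,0,40],
  [0,0,0.94,0,0,0,40],
  [0,0,0.94,0,0,0,40],
  [0,0,0.94,0,0,0,40],
  [0,0,0.94,0,0,0,40],
])

```text
time_s: 26.72
ee_pos: [0.4287, 0.2959, 0.2266]
tcp_rot: [-3.141, 0.0, 2.061]
ft_force: [0.2, -0.4, -0.5]
grip_width: 0.04
gripper_force: 0.0
```

Emit:
send_rows([
  [0,0,0.94,0,0,0,40],
  [0,0,0,0,0,0,40],
  [0,0,0,0,0,0,0],
  [0,0,0,0,0,0,0],
  [0,0,0,0,0,0,0],
])

```text
time_s: 27.35
ee_pos: [0.4291, 0.2962, 0.2101]
tcp_rot: [3.14, -0.0, 2.061]
ft_force: [0.1, 1.3, 1.6]
grip_width: 0.0112
gripper_force: 59.9
```

Emit:
send_rows([
  [0,0,0,0,0,0,0],
  [0,0,0,0,0,0,0],
  [0,0,-0.4,0,0,0,0],
  [0,0,-0.8,0,0,0,0],
  [0,0,-0.8,0,0,0,0],
])

```text
time_s: 27.98
ee_pos: [0.4287, 0.2959, 0.2502]
tcp_rot: [-3.141, 0.0, 2.061]
ft_force: [-0.1, -0.4, -4.4]
grip_width: 0.0108
gripper_force: 59.1
```

Emit:
send_rows([
  [0,0,-0.9,0,0,0,0],
  [0,0,-0.9,0,0,0,0],
  [0,0,-0.9,0,0,0,0],
  [0,0,-0.9,0,0,0,0],
  [0,0,-0.9,0,0,0,0],
])

```text
time_s: 28.6
ee_pos: [0.4288, 0.2959, 0.3405]
tcp_rot: [3.141, 0.0, 2.061]
ft_force: [0.2, 0.4, -4.5]
grip_width: 0.0112
gripper_force: 59.1
```

Emit:
send_rows([
  [0,0,-0.3,0,0,0.018,0],
  [0,0,-0.3,0,0,0.018,0],
  [0,0,-0.3,0,0,0.018,0],
  [0,0,-0.3,0,0,0.018,0],
  [0,0,-0.3,0,0,0.0188,0],
])

```text
time_s: 29.22
ee_pos: [0.4288, 0.296, 0.37]
tcp_rot: [-3.142, 0.0, 1.486]
ft_force: [0.2, -0.5, -3.6]
grip_width: 0.0107
gripper_force: 59.0
```

```bash
python3 - <<'E'
from h import *
to(.564,.178,.368,85.3)
E
```

```text
t 29.23 at [0.4288 0.296  0.37  ] yaw 85.17 w 0.0107 F [ 0.2 -0.5 -3.6]
 units now-frame [-5.31  7.23  0.1 ] turn rz units -0.0004
 units after-turn frame [-5.32  7.22  0.1 ]
```

Emit:
send_rows([
  [0,0.9,0.02,0,0,0,0],
  [-0.3,0.9,0.02,0,0,0,0],
  [-0.5,0.9,0.02,0,0,0,0],
  [-0.6,0.9,0.02,0,0,0,0],
  [-0.6,0.9,0.02,0,0,0,0],
])

```text
time_s: 29.85
ee_pos: [0.5165, 0.2476, 0.3672]
tcp_rot: [-3.141, 0.0, 1.49]
ft_force: [-1.0, -0.3, -3.9]
grip_width: 0.011
gripper_force: 59.1
```

Emit:
send_rows([
  [-0.8,0.9,0,0,0,0,0],
  [-0.8,0.9,0,0,0,0,0],
  [-0.8,0.9,0,0,0,0,0],
  [-0.9,0,0,0,0,0,0],
  [0,0,0,0,0,0,0],
])

```text
time_s: 30.48
ee_pos: [0.5639, 0.1773, 0.3675]
tcp_rot: [-3.142, 0.0, 1.489]
ft_force: [0.2, 1.0, -3.4]
grip_width: 0.0111
gripper_force: 59.2
```

```bash
python3 - <<'E'
from h import *
to(.645,.172,.368,85.3)
E
```

```text
t 30.48 at [0.5639 0.1773 0.3675] yaw 85.29 w 0.0111 F [ 0.2  1.  -3.4]
 units now-frame [ 0.07  4.06 -0.03] turn rz units -0.0
 units after-turn frame [ 0.07  4.06 -0.03]
```

Emit:
send_rows([
  [0.07,0.8,0,0,0,0,0],
  [0,0.8,0,0,0,0,0],
  [0,0.8,0,0,0,0,0],
  [0,0.8,0,0,0,0,0],
  [0,0.86,0,0,0,0,0],
])

```text
time_s: 31.1
ee_pos: [0.6449, 0.1743, 0.3676]
tcp_rot: [3.141, -0.0, 1.492]
ft_force: [-0.1, 1.1, -4.3]
grip_width: 0.0112
gripper_force: 59.2
```

Emit:
send_rows([
  [0,0,0.4,0,0,0,0],
  [0,0,0.4,0,0,0,0],
  [0,0,0.4,0,0,0,0],
  [0,0,0.4,0,0,0,0],
  [0,0,0.1,0,0,0,0],
])

```text
time_s: 31.72
ee_pos: [0.6446, 0.1736, 0.333]
tcp_rot: [-3.141, 0.0, 1.49]
ft_force: [-0.8, -0.3, -2.1]
grip_width: 0.0114
gripper_force: 59.4
```

Emit:
send_rows([
  [0,0,0.1,0,0,0,0],
  [0,0,0.08,0,0,0,0],
  [0,0,0.05,0,0,0,0],
  [0,0,0,0,0,0,0],
  [0,0,0,0,0,0,0],
])

```text
time_s: 32.35
ee_pos: [0.6444, 0.1735, 0.3327]
tcp_rot: [3.138, -0.001, 1.49]
ft_force: [-7.4, -2.3, 10.3]
grip_width: 0.0113
gripper_force: 61.3
```

Emit:
send_rows([
  [0,0,0,0,0,0,40],
  [0,0,0,0,0,0,40],
  [0,0,-0.5,0,0,0,40],
  [0,0,-0.9,0,0,0,40],
  [0,0,-0.9,0,0,0,40],
])

```text
time_s: 32.98
ee_pos: [0.6449, 0.1736, 0.3758]
tcp_rot: [3.141, -0.0, 1.49]
ft_force: [-0.1, 0.1, -0.1]
grip_width: 0.0403
gripper_force: 0.0
```

Emit:
send_rows([
  [0,0,-0.7,0,0,0,40],
  [1,-1,0,0,0,0,40],
  [1,-1,0,0,0,0,40],
  [1,-1,0,0,0,0,40],
  [1,-1,0,0,0,0,40],
])

```text
time_s: 33.6
ee_pos: [0.571, 0.2605, 0.389]
tcp_rot: [3.141, 0.0, 1.49]
ft_force: [-0.0, 1.7, 0.3]
grip_width: 0.04
gripper_force: 0.0
```

Emit:
send_rows([
  [1,-1,0,0,0,-0.025,40],
  [1,-1,0,0,0,-0.025,40],
  [0,0,0,0,0,-0.025,40],
  [0,0,0,0,0,0,40],
  [0,0,0,0,0,0,40],
])

```text
time_s: 34.22
ee_pos: [0.532, 0.2995, 0.3887]
tcp_rot: [-3.142, 0.0, 1.958]
ft_force: [0.4, -0.6, 0.7]
grip_width: 0.0396
gripper_force: 0.0
```

```bash
python3 - <<'E'
from h import *
S,T=tabs()
to(.414,.1625,.32,112)
E
```

```text
tab [0.4139 0.1625 0.1541] gap 0.0021 S (np.float64(346.7), np.float64(200.3)) T (np.float64(234.0), np.float64(261.8))
tab [ 0.6287 -0.0308  0.2384] gap 0.001 S (np.float64(251.3), np.float64(209.8)) T (np.float64(286.5), np.float64(193.3))
tab [0.6351 0.0251 0.2483] gap 0.0011 S (np.float64(267.6), np.float64(219.2)) T (np.float64(270.1), np.float64(191.5))
t 34.33 at [0.532  0.2995 0.3886] yaw 112.25 w 0.0399 F [-0.4  0.4  0.4]
 units now-frame [-4.1  -8.05  3.43] turn rz units 0.0007
 units after-turn frame [-4.14 -8.04  3.43]
```

C hangs at rest behind A. Next is B, at (0.414, 0.1625).

Emit:
send_rows([
  [-0.46,-0.9,0.3,0,0,0,40],
  [-0.46,-0.9,0.3,0,0,0,40],
  [-0.46,-0.9,0.3,0,0,0,40],
  [-0.46,-0.9,0.3,0,0,0,40],
  [-0.46,-0.9,0.3,0,0,0,40],
])

```text
time_s: 34.95
ee_pos: [0.4658, 0.2222, 0.3585]
tcp_rot: [3.142, 0.0, 1.96]
ft_force: [-0.4, -0.2, 0.4]
grip_width: 0.0402
gripper_force: 0.0
```

Emit:
send_rows([
  [-0.46,-0.9,0.3,0,0,0,40],
  [-0.46,-0.9,0.3,0,0,0,40],
  [-0.46,-0.9,0.3,0,0,0,40],
  [-0.46,-0.84,0.3,0,0,0,40],
  [0,0,0,0,0,0,40],
])

```text
time_s: 35.58
ee_pos: [0.4144, 0.1613, 0.3347]
tcp_rot: [3.141, 0.0, 1.959]
ft_force: [0.0, -0.2, 0.6]
grip_width: 0.04
gripper_force: 0.0
```

```bash
python3 - <<'E'
from h import *
S=capture("scene")
print([b[0] for b in blobs(S["color"],(105,150,60),(125,255,255),10) if 320<b[0][0]<400 and 150<b[0][1]<240])
to(.414,.1625,.209,112)
E
```

```text
[(np.float64(346.7), np.float64(200.3))]
t 35.62 at [0.4147 0.1617 0.335 ] yaw 112.29 w 0.0404 F [ 0.2 -0.1 -0.1]
 units now-frame [ 0.05 -0.02  6.3 ] turn rz units 0.0008
 units after-turn frame [ 0.05 -0.02  6.3 ]
```

Emit:
send_rows([
  [0.04,0,0.9,0,0,0,40],
  [0,0,0.9,0,0,0,40],
  [0,0,0.9,0,0,0,40],
  [0,0,0.9,0,0,0,40],
  [0,0,0.9,0,0,0,40],
])

```text
time_s: 36.25
ee_pos: [0.4142, 0.1627, 0.2432]
tcp_rot: [-3.141, 0.0, 1.962]
ft_force: [-0.0, 0.1, -0.8]
grip_width: 0.0401
gripper_force: 0.0
```

Emit:
send_rows([
  [0,0,0.9,0,0,0,40],
  [0,0,0.9,0,0,0,40],
  [0,0,0,0,0,0,0],
  [0,0,0,0,0,0,0],
  [0,0,0,0,0,0,0],
])

```text
time_s: 36.88
ee_pos: [0.4144, 0.1627, 0.209]
tcp_rot: [3.141, 0.0, 1.962]
ft_force: [0.5, 0.3, -3.1]
grip_width: 0.0112
gripper_force: 60.0
```

Emit:
send_rows([
  [0,0,0,0,0,0,0],
  [0,0,0,0,0,0,0],
  [0,0,-0.4,0,0,0,0],
  [0,0,-0.8,0,0,0,0],
  [0,0,-0.8,0,0,0,0],
])

```text
time_s: 37.5
ee_pos: [0.4145, 0.1627, 0.2504]
tcp_rot: [3.14, 0.0, 1.962]
ft_force: [0.9, 0.1, -3.5]
grip_width: 0.0113
gripper_force: 60.0
```

Emit:
send_rows([
  [0,0,-0.9,0,0,0,0],
  [0,0,-0.9,0,0,0,0],
  [0,0,-0.9,0,0,0,0],
  [0,0,-0.9,0,0,0,0],
  [0,0,-0.9,0,0,0,0],
])

```text
time_s: 38.12
ee_pos: [0.4143, 0.1627, 0.3399]
tcp_rot: [3.142, 0.0, 1.962]
ft_force: [0.0, 0.2, -3.9]
grip_width: 0.0112
gripper_force: 60.1
```

Emit:
send_rows([
  [0,0,-0.3,0,0,0.015,0],
  [0,0,-0.3,0,0,0.015,0],
  [0,0,-0.3,0,0,0.015,0],
  [0,0,-0.3,0,0,0.015,0],
  [0,0,-0.3,0,0,0.015,0],
])

```text
time_s: 38.75
ee_pos: [0.4143, 0.1627, 0.3694]
tcp_rot: [-3.142, 0.0, 1.487]
ft_force: [-0.3, -0.4, -2.6]
grip_width: 0.011
gripper_force: 59.9
```

```bash
python3 - <<'E'
from h import *
to(.564,.178,.368,85.3)
E
```

```text
t 38.75 at [0.4143 0.1627 0.3694] yaw 85.22 w 0.011 F [-0.3 -0.4 -2.6]
 units now-frame [1.39 7.39 0.07] turn rz units -0.0002
 units after-turn frame [1.38 7.4  0.07]
```

Emit:
send_rows([
  [0.17,0.9,0.01,0,0,0,0],
  [0.17,0.9,0.01,0,0,0,0],
  [0.17,0.9,0.01,0,0,0,0],
  [0.17,0.9,0.01,0,0,0,0],
  [0.17,0.9,0.01,0,0,0,0],
])

```text
time_s: 39.38
ee_pos: [0.5061, 0.1724, 0.3681]
tcp_rot: [-3.141, 0.0, 1.49]
ft_force: [-0.1, 0.5, -2.7]
grip_width: 0.011
gripper_force: 60.1
```

Emit:
send_rows([
  [0.17,0.9,0.01,0,0,0,0],
  [0.17,0.9,0,0,0,0,0],
  [0.17,0.9,0,0,0,0,0],
  [0,0.2,0,0,0,0,0],
  [0,0,0,0,0,0,0],
])

```text
time_s: 40.0
ee_pos: [0.5639, 0.1778, 0.3675]
tcp_rot: [-3.141, 0.0, 1.49]
ft_force: [-0.1, -0.5, -2.8]
grip_width: 0.0113
gripper_force: 60.0
```

```bash
python3 - <<'E'
from h import *
to(.645,.172,.368,85.3)
E
```

```text
t 40.0 at [0.5639 0.1778 0.3675] yaw 85.39 w 0.0113 F [-0.1 -0.5 -2.8]
 units now-frame [ 0.04  4.06 -0.03] turn rz units 0.0002
 units after-turn frame [ 0.04  4.06 -0.03]
```

Emit:
send_rows([
  [0.04,0.8,0,0,0,0,0],
  [0,0.8,0,0,0,0,0],
  [0,0.8,0,0,0,0,0],
  [0,0.8,0,0,0,0,0],
  [0,0.86,0,0,0,0,0],
])

```text
time_s: 40.62
ee_pos: [0.6449, 0.1722, 0.3681]
tcp_rot: [3.141, -0.0, 1.491]
ft_force: [-0.2, 0.2, -2.3]
grip_width: 0.0113
gripper_force: 60.1
```

Emit:
send_rows([
  [0,0,0.4,0,0,0,0],
  [0,0,0.4,0,0,0,0],
  [0,0,0.4,0,0,0,0],
  [0,0,0.4,0,0,0,0],
  [0,0,0.1,0,0,0,0],
])

```text
time_s: 41.25
ee_pos: [0.6447, 0.1722, 0.3326]
tcp_rot: [-3.14, 0.0, 1.491]
ft_force: [0.8, -0.1, -3.8]
grip_width: 0.0114
gripper_force: 59.9
```

Emit:
send_rows([
  [0,0,0.1,0,0,0,0],
  [0,0,0.08,0,0,0,0],
  [0,0,0.05,0,0,0,0],
  [0,0,0,0,0,0,0],
  [0,0,0,0,0,0,0],
])

```text
time_s: 41.88
ee_pos: [0.645, 0.1721, 0.3304]
tcp_rot: [3.14, -0.0, 1.49]
ft_force: [-3.3, -0.2, 5.7]
grip_width: 0.0113
gripper_force: 61.3
```

Emit:
send_rows([
  [0,0,0,0,0,0,40],
  [0,0,0,0,0,0,40],
  [0,0,-0.5,0,0,0,40],
  [0,0,-0.9,0,0,0,40],
  [0,0,-0.9,0,0,0,40],
])

```text
time_s: 42.5
ee_pos: [0.645, 0.1722, 0.376]
tcp_rot: [3.141, -0.0, 1.49]
ft_force: [-0.6, 0.1, -0.3]
grip_width: 0.0402
gripper_force: 0.0
```

Emit:
send_rows([
  [0,0,-0.9,0,0,0.0202,50],
  [0,0,-0.6,0,0,0.0202,50],
  [0,0,0,0,0,0.0202,50],
  [0,0,0,0,0,0.0202,50],
  [0,0,0,0,0,0.0202,50],
])

```text
time_s: 43.12
ee_pos: [0.6451, 0.1722, 0.4056]
tcp_rot: [3.141, -0.001, 0.852]
ft_force: [-0.1, -0.3, 0.1]
grip_width: 0.0502
gripper_force: 0.0
```

```bash
python3 - <<'E'
from h import *
S,T=tabs()
to(.7018,-.0447,.400,48.9)
cv2.imwrite("pics/j1.png",cv2.resize(S["color"][130:310,150:420],None,fx=2.9,fy=2.9,interpolation=cv2.INTER_CUBIC))
E
```

```text
tab [ 0.6291 -0.031   0.2364] gap 0.0005 S (np.float64(251.3), np.float64(210.3)) T (np.float64(286.6), np.float64(193.3))
tab [0.6353 0.0245 0.2486] gap 0.0009 S (np.float64(267.4), np.float64(219.1)) T (np.float64(270.3), np.float64(191.4))
tab [0.6386 0.0799 0.2578] gap 0.0002 S (np.float64(285.1), np.float64(228.1)) T (np.float64(254.0), np.float64(190.5))
t 43.23 at [0.6451 0.1722 0.4055] yaw 48.99 w 0.05 F [ 0.4  0.1 -0.1]
 units now-frame [-6.32  9.26  0.27] turn rz units 0.0002
 units after-turn frame [-6.31  9.27  0.27]
```

View pics/j1.png

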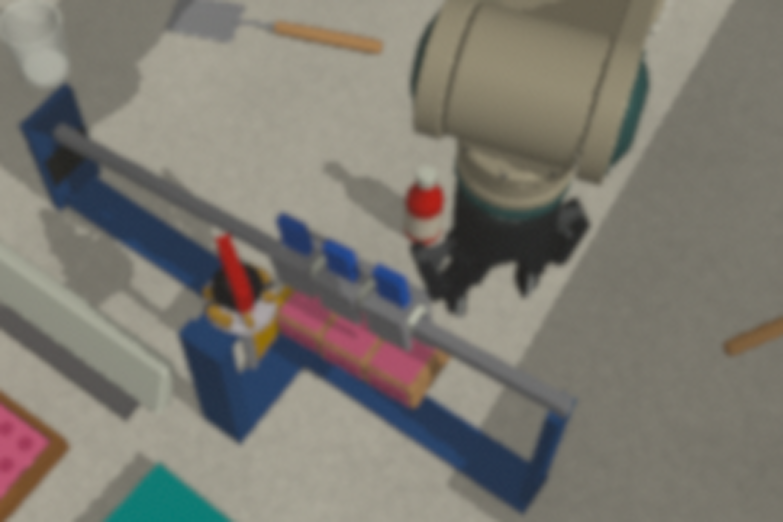

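Emit:
send_rows([
  [-0.63,0.93,0,0,0,0,50],
  [-0.63,0.93,0,0,0,0,50],
  [-0.63,0.93,0,0,0,0,50],
  [-0.63,0.93,0,0,0,0,50],
  [-0.63,0.93,0,0,0,0,50],
])

```text
time_s: 43.85
ee_pos: [0.6743, 0.0618, 0.4049]
tcp_rot: [3.142, 0.0, 0.855]
ft_force: [0.2, 0.6, -0.4]
grip_width: 0.0498
gripper_force: 0.0
```

Emit:
send_rows([
  [-0.63,0.93,0,0,0,0,50],
  [-0.63,0.93,0,0,0,0,50],
  [-0.63,0.93,0,0,0,0,50],
  [-0.63,0.93,0,0,0,0,50],
  [-0.63,0.9,0,0,0,0,50],
])

```text
time_s: 44.48
ee_pos: [0.7028, -0.046, 0.4048]
tcp_rot: [-3.142, 0.0, 0.856]
ft_force: [-0.5, -0.3, 0.8]
grip_width: 0.05
gripper_force: 0.0
```

```bash
python3 - <<'E'
from h import *
to(.7018,-.0447,.3165,48.9)
E
```

```text
t 44.48 at [ 0.7028 -0.046   0.4048] yaw 49.03 w 0.05 F [-0.5 -0.3  0.8]
 units now-frame [ 0.02 -0.08  4.41] turn rz units 0.0004
 units after-turn frame [ 0.02 -0.08  4.41]
```

Emit:
send_rows([
  [0,-0.08,0.88,0,0,0,50],
  [0,0,0.88,0,0,0,50],
  [0,0,0.88,0,0,0,50],
  [0,0,0.88,0,0,0,50],
  [0,0,0.88,0,0,0,50],
])

```text
time_s: 45.1
ee_pos: [0.7014, -0.0442, 0.3163]
tcp_rot: [3.142, 0.0, 0.856]
ft_force: [0.1, 0.4, -0.3]
grip_width: 0.0502
gripper_force: 0.0
```

Emit:
send_rows([
  [0,0,0,0,0,0,50],
  [0,0,0,0,0,0,0],
  [0,0,0,0,0,0,0],
  [0,0,0,0,0,0,0],
  [0,0,0,0,0,0,0],
])

```text
time_s: 45.72
ee_pos: [0.7022, -0.0446, 0.3186]
tcp_rot: [3.136, -0.003, 0.855]
ft_force: [8.1, -5.3, 0.5]
grip_width: 0.013
gripper_force: 59.4
```

Emit:
send_rows([
  [0,0,0,0,0,0,0],
  [0,0,-0.25,0,0,0,0],
  [0,0,-0.25,0,0,0,0],
  [0,0,-0.25,0,0,0,0],
  [0,0,-0.25,0,0,0,0],
])

```text
time_s: 46.35
ee_pos: [0.7024, -0.0446, 0.3343]
tcp_rot: [3.14, 0.001, 0.855]
ft_force: [12.3, -4.8, -13.2]
grip_width: 0.0129
gripper_force: 57.8
```

Emit:
send_rows([
  [0,0,0,0,0,0,0],
  [0,0,0,0,0,0,0],
  [0,0,0,0,0,-0.02,0],
  [0,0,0,0,0,-0.02,0],
  [0,0,0,0,0,-0.02,0],
])

```text
time_s: 46.98
ee_pos: [0.7021, -0.0446, 0.334]
tcp_rot: [-3.141, 0.001, 1.236]
ft_force: [8.9, -4.3, -12.6]
grip_width: 0.0129
gripper_force: 59.1
```

Emit:
send_rows([
  [0,0,0,0,0,-0.021,0],
  [0,0,0,0,0,-0.021,0],
  [0,0,0,0,0,-0.021,0],
  [0,0,0,0,0,-0.021,0],
  [0,0,0,0,0,-0.021,0],
])

```text
time_s: 47.6
ee_pos: [0.7016, -0.0447, 0.3339]
tcp_rot: [-3.138, 0.0, 1.895]
ft_force: [4.3, -4.0, -10.8]
grip_width: 0.0133
gripper_force: 59.3
```

Emit:
send_rows([
  [0,0,0,0,0,-0.021,0],
  [0,0,0,0,0,-0.02,0],
  [0,0,0,0,0,0,0],
  [0,0,0,0,0,0,0],
  [0,0,0,0,0,0,0],
])

```text
time_s: 48.22
ee_pos: [0.7014, -0.0448, 0.3339]
tcp_rot: [-3.138, -0.001, 2.148]
ft_force: [1.3, -4.3, -12.0]
grip_width: 0.0124
gripper_force: 59.4
```

Emit:
send_rows([
  [0,0,0.25,0,0,0,0],
  [0,0,0.25,0,0,0,0],
  [0,0,0.25,0,0,0,0],
  [0,0,0.2,0,0,0,0],
  [0,0,0,0,0,0,0],
])

```text
time_s: 48.85
ee_pos: [0.7011, -0.0447, 0.3187]
tcp_rot: [-3.141, 0.002, 2.149]
ft_force: [-0.1, -4.9, -0.5]
grip_width: 0.0132
gripper_force: 61.0
```

```bash
python3 - <<'E'
from h import *
S,T=tabs()
cv2.imwrite("pics/k1.png",cv2.resize(S["color"][130:310,150:420],None,fx=2.9,fy=2.9,interpolation=cv2.INTER_CUBIC))
E
```

```text
tab [ 0.6167 -0.2091  0.2087] gap 0.0034 S (np.float64(201.7), np.float64(184.2)) T (np.float64(337.2), np.float64(196.6))
```

View pics/k1.png

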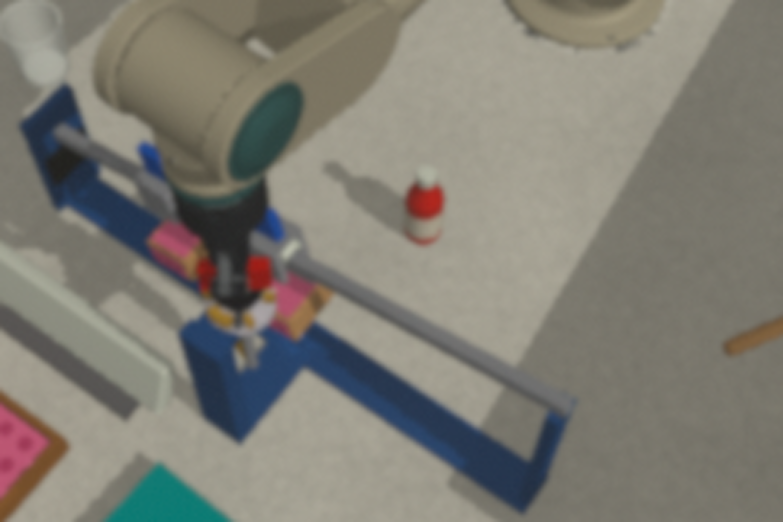

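Emit:
send_rows([
  [0,0,0,0,0,0,0],
  [0,0,0,0,0,0,0],
  [0,0,0,0,0,0,0],
  [0,0,0,0,0,0,0],
  [0,0,0,0,0,0,0],
])

```text
time_s: 49.58
ee_pos: [0.7011, -0.0448, 0.3186]
tcp_rot: [-3.141, 0.002, 2.148]
ft_force: [-0.5, -5.4, -1.2]
grip_width: 0.0132
gripper_force: 61.0
```

Emit:
send_rows([
  [0,0,0,0,0,0,0],
  [0,0,0,0,0,0,0],
  [0,0,0,0,0,0,0],
  [0,0,0,0,0,0,0],
  [0,0,0,0,0,0,0],
])

```text
time_s: 50.2
ee_pos: [0.7011, -0.0448, 0.3186]
tcp_rot: [-3.141, 0.002, 2.148]
ft_force: [-0.4, -4.7, -0.8]
grip_width: 0.0128
gripper_force: 61.0
```

```bash
python3 - <<'E'
from h import *
S,T=tabs()
for c in (S,T): print([(b[0],b[1]) for b in blobs(c["color"],(105,150,60),(125,255,255),8) if 140<b[0][1]<235 and 150<b[0][0]<420])
print([(b[0],b[1]) for b in blobs(S["color"],(160,80,80),(176,255,255),15)])
E
```

```text
tab [ 0.6068 -0.3233  0.1853] gap 0.0009 S (np.float64(174.9), np.float64(170.0)) T (np.float64(369.3), np.float64(199.1))
tab [ 0.6183 -0.2082  0.2089] gap 0.0028 S (np.float64(201.7), np.float64(184.7)) T (np.float64(337.0), np.float64(196.1))
[((np.float64(174.9), np.float64(170.0)), np.int32(63)), ((np.float64(201.7), np.float64(184.7)), np.int32(33))]
[((np.float64(181.1), np.float64(144.9)), np.int32(2177)), ((np.float64(321.8), np.float64(195.4)), np.int32(32)), ((np.float64(337.0), np.float64(196.1)), np.int32(37)), ((np.float64(369.3), np.float64(199.1)), np.int32(30)), ((np.float64(239.5), np.float64(205.0)), np.int32(39)), ((np.float64(256.6), np.float64(204.8)), np.int32(20)), ((np.float64(234.5), np.float64(210.9)), np.int32(15))]
[((np.float64(185.4), np.float64(195.2)), np.int32(142)), ((np.float64(181.2), np.float64(204.7)), np.int32(20)), ((np.float64(210.1), np.float64(211.1)), np.int32(113)), ((np.float64(219.2), np.float64(217.5)), np.int32(17)), ((np.float64(210.6), np.float64(221.8)), np.int32(37)), ((np.float64(131.4), np.float64(281.7)), np.int32(2219)), ((np.float64(498.6), np.float64(284.7)), np.int32(2179))]
```

Emit:
send_rows([
  [0,0,0,0,0,0,0],
  [0,0,0,0,0,0,0],
  [0,0,0,0,0,0,0],
  [0,0,0,0,0,0,0],
  [0,0,0,0,0,0,0],
])

```text
time_s: 50.92
ee_pos: [0.7011, -0.0447, 0.3186]
tcp_rot: [-3.141, 0.002, 2.149]
ft_force: [-0.4, -4.9, -1.0]
grip_width: 0.0129
gripper_force: 61.0
```

```bash
python3 - <<'E'
from h import *
S,T=tabs()
print([(b[0],b[1]) for b in blobs(T["color"],(105,150,60),(125,255,255),8) if 140<b[0][1]<205 and 300<b[0][0]<420])
E
```

```text
tab [ 0.6052 -0.3459  0.1818] gap 0.0017 S (np.float64(169.7), np.float64(167.2)) T (np.float64(375.6), np.float64(199.4))
tab [ 0.6143 -0.2518  0.1972] gap 0.0018 S (np.float64(191.9), np.float64(179.7)) T (np.float64(349.6), np.float64(197.1))
[((np.float64(334.5), np.float64(196.5)), np.int32(34)), ((np.float64(349.6), np.float64(197.1)), np.int32(36)), ((np.float64(375.6), np.float64(199.4)), np.int32(44))]
```

Still rolling, slowly. I'll wait another second and a half.

Emit:
send_rows([
  [0,0,0,0,0,0,0],
  [0,0,0,0,0,0,0],
  [0,0,0,0,0,0,0],
  [0,0,0,0,0,0,0],
  [0,0,0,0,0,0,0],
])

```text
time_s: 51.65
ee_pos: [0.7011, -0.0447, 0.3186]
tcp_rot: [-3.141, 0.002, 2.148]
ft_force: [0.2, -4.4, -0.1]
grip_width: 0.0135
gripper_force: 61.0
```

Emit:
send_rows([
  [0,0,0,0,0,0,0],
  [0,0,0,0,0,0,0],
  [0,0,0,0,0,0,0],
  [0,0,0,0,0,0,0],
  [0,0,0,0,0,0,0],
])

```text
time_s: 52.28
ee_pos: [0.7011, -0.0447, 0.3186]
tcp_rot: [-3.141, 0.002, 2.148]
ft_force: [-0.2, -5.4, -1.5]
grip_width: 0.013
gripper_force: 61.0
```

Emit:
send_rows([
  [0,0,0,0,0,0,0],
  [0,0,0,0,0,0,0],
  [0,0,0,0,0,0,0],
  [0,0,0,0,0,0,0],
  [0,0,0,0,0,0,0],
])

```text
time_s: 52.9
ee_pos: [0.7011, -0.0447, 0.3186]
tcp_rot: [-3.141, 0.002, 2.148]
ft_force: [0.3, -5.2, -0.7]
grip_width: 0.013
gripper_force: 61.0
```

```bash
python3 - <<'E'
from h import *
S,T=tabs()
print([(b[0],b[1]) for b in blobs(T["color"],(105,150,60),(125,255,255),8) if 140<b[0][1]<205 and 300<b[0][0]<420])
E
```

```text
tab [ 0.6145 -0.2385  0.2009] gap 0.0012 S (np.float64(194.8), np.float64(180.9)) T (np.float64(345.6), np.float64(197.2))
[((np.float64(345.6), np.float64(197.2)), np.int32(35)), ((np.float64(360.5), np.float64(198.4)), np.int32(31)), ((np.float64(375.0), np.float64(199.4)), np.int32(39))]
```

Emit:
send_rows([
  [0,0,0,0,0,0,40],
  [0,0,0,0,0,0,40],
  [0,0,0,0,0,0,40],
  [0,0,0,0,0,0,40],
  [0,0,0,0,0,0,40],
])

```text
time_s: 53.62
ee_pos: [0.7012, -0.0434, 0.3179]
tcp_rot: [3.142, 0.0, 2.15]
ft_force: [-0.7, 0.3, 0.5]
grip_width: 0.0395
gripper_force: 0.0
```

Emit:
send_rows([
  [0,0,0,0,0,0,0],
  [0,0,0,0,0,0,0],
  [0,0,0,0,0,0,0],
  [0,0,0,0,0,0,0],
  [0,0,0,0,0,0,0],
])

```text
time_s: 54.25
ee_pos: [0.7008, -0.0438, 0.3181]
tcp_rot: [-3.14, -0.0, 2.15]
ft_force: [-4.8, -2.0, 1.1]
grip_width: 0.0129
gripper_force: 59.3
```

Emit:
send_rows([
  [0,0,0,0,0,0,0],
  [0,0,-0.25,0,0,0,0],
  [0,0,-0.25,0,0,0,0],
  [0,0,-0.25,0,0,0,0],
  [0,0,-0.25,0,0,0,0],
])

```text
time_s: 54.88
ee_pos: [0.701, -0.0438, 0.3362]
tcp_rot: [-3.138, -0.002, 2.15]
ft_force: [-4.2, -4.1, -12.9]
grip_width: 0.0129
gripper_force: 58.4
```

```bash
python3 - <<'E'
from h import *
to(.7018,-.0447,.3365,49)
S,T=tabs()
print([b[0] for b in blobs(T["color"],(105,150,60),(125,255,255),8) if 140<b[0][1]<205 and 300<b[0][0]<420])
E
```

```text
t 54.88 at [ 0.701  -0.0438  0.3362] yaw 123.16 w 0.0129 F [ -4.2  -4.1 -12.9]
 units now-frame [-0.06  0.01 -0.02] turn rz units 0.206
 units after-turn frame [-0.01  0.06 -0.02]
tab [ 0.6146 -0.2385  0.2011] gap 0.0004 S (np.float64(194.9), np.float64(180.9)) T (np.float64(345.7), np.float64(197.1))
[(np.float64(345.7), np.float64(197.1)), (np.float64(360.4), np.float64(198.1)), (np.float64(375.3), np.float64(199.2))]
```

Emit:
send_rows([
  [0,0,0,0,0,0.0207,0],
  [0,0,0,0,0,0.0207,0],
  [0,0,0,0,0,0.0207,0],
  [0,0,0,0,0,0.0207,0],
  [0,0,0,0,0,0.0207,0],
])

```text
time_s: 55.6
ee_pos: [0.702, -0.0435, 0.3361]
tcp_rot: [3.141, -0.0, 1.496]
ft_force: [4.9, -2.2, -11.8]
grip_width: 0.0132
gripper_force: 58.7
```

Emit:
send_rows([
  [0,0,0,0,0,0.0207,0],
  [0,0,0,0,0,0.0207,0],
  [0,0,0,0,0,0.0207,0],
  [0,0,0,0,0,0.0207,0],
  [0,0,0,0,0,0.0207,0],
])

```text
time_s: 56.22
ee_pos: [0.703, -0.044, 0.3365]
tcp_rot: [3.138, -0.002, 0.845]
ft_force: [14.5, -4.3, -12.5]
grip_width: 0.0131
gripper_force: 58.9
```

Emit:
send_rows([
  [0,0,0,0,0,0,0],
  [0,0,0,0,0,0,0],
  [0,0,0.3,0,0,0,0],
  [0,0,0.3,0,0,0,0],
  [0,0,0.3,0,0,0,0],
])

```text
time_s: 56.85
ee_pos: [0.7029, -0.044, 0.3195]
tcp_rot: [3.136, -0.003, 0.849]
ft_force: [12.2, -4.2, -7.8]
grip_width: 0.0136
gripper_force: 59.5
```

Emit:
send_rows([
  [0,0,0.1,0,0,0,0],
  [0,0,0,0,0,0,0],
  [0,0,0,0,0,0,50],
  [0,0,0,0,0,0,50],
  [0,0,0,0,0,0,50],
])

```text
time_s: 57.48
ee_pos: [0.7013, -0.0432, 0.319]
tcp_rot: [3.14, -0.001, 0.85]
ft_force: [-0.4, 0.5, -0.6]
grip_width: 0.0501
gripper_force: 0.0
```

Now raise clear and check.

Emit:
send_rows([
  [0,0,-0.9,0,0,0,50],
  [0,0,-0.9,0,0,0,50],
  [0,0,-0.9,0,0,0,50],
  [0,0,-0.9,0,0,0,50],
  [0,0,-0.9,0,0,0,50],
])

```text
time_s: 58.1
ee_pos: [0.7011, -0.0433, 0.409]
tcp_rot: [3.141, -0.0, 0.85]
ft_force: [0.1, 0.2, 0.5]
grip_width: 0.0499
gripper_force: 0.0
```

Emit:
send_rows([
  [0,-1,-0.5,0,0,0,50],
  [0,-1,-0.5,0,0,0,50],
  [0,-1,0,0,0,0,50],
  [0,-1,0,0,0,0,50],
  [0,-1,0,0,0,0,50],
])

```text
time_s: 58.72
ee_pos: [0.6254, 0.0231, 0.4285]
tcp_rot: [3.141, -0.001, 0.85]
ft_force: [0.1, 0.8, -0.1]
grip_width: 0.0499
gripper_force: 0.0
```

```bash
python3 - <<'E'
from h import *
S,T=tabs()
print([b[0] for b in blobs(S["color"],(0,180,80),(8,255,255),5)],[b[0] for b in blobs(T["color"],(0,180,80),(8,255,255),5)])
cv2.imwrite("pics/l1.png",cv2.resize(S["color"][130:310,150:420],None,fx=2.9,fy=2.9,interpolation=cv2.INTER_CUBIC))
E
```

```text
tab [ 0.6137 -0.239   0.2009] gap 0.0025 S (np.float64(194.6), np.float64(180.6)) T (np.float64(345.6), np.float64(197.5))
[(np.float64(296.6), np.float64(199.3)), (np.float64(231.0), np.float64(225.2))] [(np.float64(294.7), np.float64(173.8))]
```

View pics/l1.png

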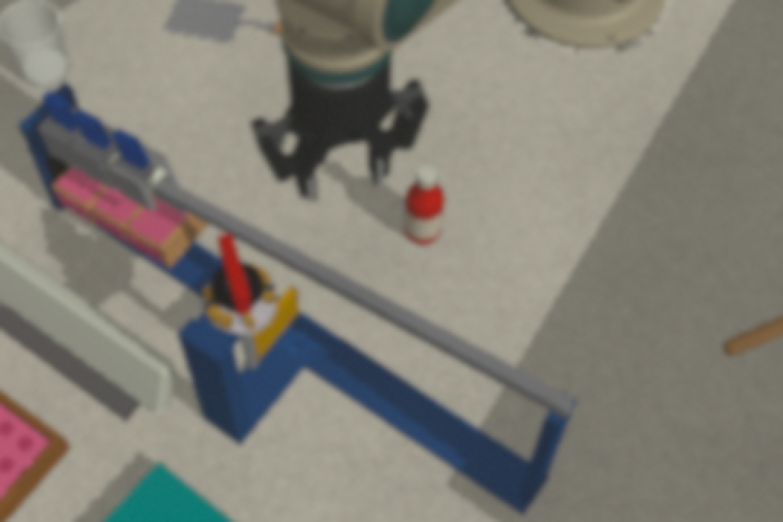

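The three carriers are at the stop, and the gate is shut: the knob's red centroid is at (231.0, 225.2), the same as after the first shutting. I'm handing in.

```bash
python3 -c "
from rig import arm
print(arm.job_done())"
```

```text
the job is handed in; nothing more can be done
None
```

The job is handed in, with no verdict returned: the last picture shows the gate shut, all three carriers on the rail at the stop, and the arm clear; I saw nothing knocked over, though I didn't check the amber jar at the end.

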